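# Load the UV curing station in layers

## Robot

A 6-joint arm with a two-finger parallel gripper is mounted at the origin on the work surface. World frame = base frame: x ahead of the robot, y to its left, z up, the work surface at z = 0. Lengths are in mm, angles in rad, forces in N, time in s.
With the tool pointing down it reaches from about 400 to 825 mm from the base axis. Payload 7 kg.
Tool frame: the origin (TCP) lies at the very end of the fingers, on their centre line; the grasp point (between the pads) lies 19 mm behind it; z points along the fingers, y is the direction in which the jaws open and shut (so a half turn about z gives the same grasp; the last joint's range is limited). The gripper opens to 85 mm and grips with 20 to 120 N. Pads are 22 mm wide; open, the fingers measure 114 mm over their backs; the gripper's body (76 mm by 85 mm) begins 54 mm behind the grasp point. The pads swing forward as they close: fully open they stand 13 mm farther back than shut.
Start: joints at [1.534, 0.359, 0.012, 0, -1.224, -0.288], TCP at [215.414, 639.681, 231.302] pointing down, gripper open.
Joint ranges: [-3.07, 3.07], [-1.43, 2.12], [-1.02, 1.25], [-3.03, 1.67], [-3.05, -0], [-3.03, 3.03]. Speed limits (rad/s): [2.39, 2.39, 3.01, 3.14, 3.14, 3.14].

## Interface

Orientations are given as [roll, pitch, yaw] about the fixed x, y, z axes, in that order (R = Rz(yaw) Ry(pitch) Rx(roll)).
In Python, from rig import arm gives the robot as it stands.
- The arm moves only by the tool arm_command, never from a script. Its argument "series" is a list of rows, each an object with "delta_rot": the turn, a rotation vector about the world's x, y, z in degrees, a list of three; "translation": the shift along the world's x, y, z in cm, a list of three; "grip": the opening, from 0 (shut) to 1 (fully open). In form: [{"delta_rot": [wx, wy, wz], "translation": [tx, ty, tz], "grip": grip}, ...]. A call has 1 to 5 rows; each row shifts and turns the pose as measured when the row begins; what a row does not reach is not made up. A row lasts 1/12 s, in which the tool goes at most 41.7 mm and 7.16 degrees, less where a joint would pass 70% of its speed; a pose out of reach is approached as far as the arm can. A call is refused whole if a number of a shift passes 4.17 or a number of a turn 7.16, either way. A call with a gripper value outside its range is refused whole. The fingers move at their own pace and stop on an object; the grip force is fixed at half the most. Time passes only in rows, so rows that do not move let the fingers close. It gives the time, the measured TCP pose, the force and the opening at its end, in the units of the state.
- arm.state(): the state, without advancing time (a new reading comes with each control period).
- arm.get_image(name): name is "scene" or "side" or "wrist"; returns the picture (480x640x3 uint8, red, green, blue); there is no depth.
- arm.camera_params(name): a dict with "K" (3x3 intrinsics, pixels), "rvec" (rotation vector, rad) and "tvec" (3), from world to camera coordinates, as OpenCV has them. Camera axes: x right, y down, z forward; pixel columns grow to the right and rows downward; lengths in mm; the calibration is good to about 2 mm. A picture is of the moment at which its call begins: read the wrist's pose just before it. camera_params takes no time and is no camera call; for the wrist camera it gives the pose at the moment of the call.
- arm.job_done(): hands the job in, once; it reports no verdict.
The state is a dict: "time": time; "qpos": joint angles; "dq": joint speeds; "joint_efforts": joint torques, N m; "tool_pos": TCP position; "ee_rot": TCP orientation; "force": force on the tool from outside, world axes, zero at the start; "wrist_torque": the same for the moment, N m; "width": finger opening in mm.
Only numpy, scipy, OpenCV 4.12 (cv2) and the standard library are available. Lean on these libraries where they do the work, as an engineer would, in place of code of your own. Each camera call takes 0.05 s, during which the arm holds its last target.

## Task

Load the UV curing station for one run with the two freshly washed prints: first set the green gear in the middle of the turntable, then stand the dark wire rack centrally over it, then stand the red tower in the middle of the rack, and last put the amber hood over the lot so that it sits all the way down on the station's rim. Keep the prints upright and set them down gently rather than dropping them, for they are still soft, and leave the white gear, the blue tower and the other things on the bench where they are.

Things in the scene. Friction and masses are not known exactly. Their poses are not given: they have to be found in the camera images.
- station: UV curing station, fixed: white rounded-square body, 180 mm wide; its flat top with a black ring, the rim the hood sits on, is 35 mm above its underside. On it a grey drum 134 mm across carries the round aluminium turntable, 120 mm across, top face 52 mm above the underside; it does not turn. Origin: centre of the underside, on the turntable's axis; z up. Teal console (out to 118 mm, 30 mm high) at -x.
- gear: The green printed spur gear to be cured: 50 mm across the tooth tips, 22 mm high, lying flat, 45 g. Origin: centre of its underside; z up along its axis.
- rack: Dark steel wire rack, a low bridge: deck 96 mm (its x) by 56 mm (its y), 8 mm thick, on four 7 mm legs near the corners (44 mm along x, 24 mm along y from the middle). Deck top 40 mm, underside 32 mm above the feet. 90 g. Can be gripped at the deck across its 56 mm width. Origin: middle of the rack at the level of its feet; z up.
- tower: The red printed chess tower (rook) to be cured: 46 mm high, foot 38 mm across, waist 27 mm across, head 36 mm across from 30 to 46 mm above the foot's underside; 40 g. Standing upright. Origin: centre of the underside of its foot; z up.
- hood: Amber see-through hood standing open side down: a cylinder 160 mm across outside, 152 mm inside, inside height 116 mm, flat top at 120 mm above its lower edge. Across the middle of the top a black bar handle along its x: 90 mm long, 14 mm wide, from 144 to 156 mm, free below between two posts 37 mm either side of the middle. 300 g. Origin: centre of the lower edge; z up.
- cured_gear: A white printed gear, already cured, to be left alone: same shape and size as the green one. Origin: centre of its underside.
- cured_tower: A blue printed tower, already cured, to be left alone: same shape and size as the red one. Origin: centre of the underside of its foot.
- resin: A closed white resin bottle, 68 mm across and 165 mm high, to be left alone. Origin: centre of its underside.
- scraper: A scraper with an orange handle, about 200 mm long, lying on the bench, to be left alone. Origin: near its middle, on the bench; x along it, from handle to blade.
There are look-alikes about, which are no part of the job. Of the things like the tower, leave any that is yellow; of the rest the smaller one is meant. Of the things that look like the gear, the larger one is meant.

How it is judged:
By the outcome, as a careful person would: the job done as asked, in the order asked, and still so for the second after the job is handed in, with the robot touching nothing.
It also fails if it takes over 120 s, if anything falls off the work surface, if the arm or the gripper's body presses on something with over 40 N, if the wrist force passes 120 N, or if a joint passes its speed limit or range.

## Working session

There is one attempt and no reset: what is moved stays moved. The work goes in short steps, Python scripts to look and compute and a tool call to move; the robot and the scene stay as the last step left them, time stands still between calls to the robot, and variables do not carry over. Pictures are saved under pics/ and viewed, and the job is handed in when it is done.

Besides the shell and the picture viewer there is one more tool, called by a JSON object that holds its "method" and its "body", one argument or row to a line. arm_command: Moves the arm, as the interface text tells. Its arguments: {"type":"object","properties":{"series":{"type":"array","items":{"type":"object","properties":{"delta_rot":{"type":"array","items":{"type":"number"}},"translation":{"type":"array","items":{"type":"number"}},"grip":{"type":"number"}}}}},"required":["series"]}

```bash
ls; mkdir -p pics
python3 - <<'E'
from rig import arm
import cv2
print(arm.state())
for n in ["scene","side","wrist"]:
    p=arm.camera_params(n); print(n,p)
    cv2.imwrite(f"pics/{n}0.png",arm.get_image(n)[:,:,::-1])
E
```

```text
pics
{'time': 0.0, 'qpos': array([ 1.53411629e+00,  3.59382391e-01,  1.10383563e-02, -3.22961081e-04,
       -1.22412166e+00, -2.88094022e-01]), 'dq': array([ 0.00081304, -0.00079162, -0.00060712, -0.00031009,  0.00012392,
       -0.0023365 ]), 'joint_efforts': array([ 9.14320153e-04, -5.83326530e+01,  2.93407720e+01,  6.93649247e+00,
       -5.72895224e-03,  8.51417070e-08]), 'tool_pos': array([215.27303071, 639.22744347, 230.36258022]), 'ee_rot': array([ 3.13990582e+00, -1.83260570e-04, -3.24883891e-01]), 'force': array([0.02255831, 0.11004037, 0.60944948]), 'wrist_torque': array([-0.00287369, -0.03545084, -0.03083199]), 'width': 85.54896418079498}
scene {'K': array([[454.12315854,   0.        , 319.58117756],
       [  0.        , 454.12315854, 241.02381379],
       [  0.        ,   0.        ,   1.        ]]), 'rvec': array([ 1.3701625 ,  1.92470042, -1.0038583 ]), 'tvec': array([ 185.0389574 , -244.02948417, 1302.71282107])}
side {'K': array([[529.18118531,   0.        , 305.62962753],
       [  0.        , 529.18118531, 231.90205855],
       [  0.        ,   0.        ,   1.        ]]), 'rvec': array([ 1.00261916, -2.52493226,  0.97499589]), 'tvec': array([402.91170051, 317.91199403, 854.83508019])}
wrist {'K': array([[422.02842845,   0.        , 315.94241276],
       [  0.        , 422.02842845, 240.11531774],
       [  0.        ,   0.        ,   1.        ]]), 'rvec': array([-1.71214376,  2.3859031 ,  0.37246457]), 'tvec': array([674.24547402, -39.25189546, 380.46173287])}
```

View pics/scene0.png

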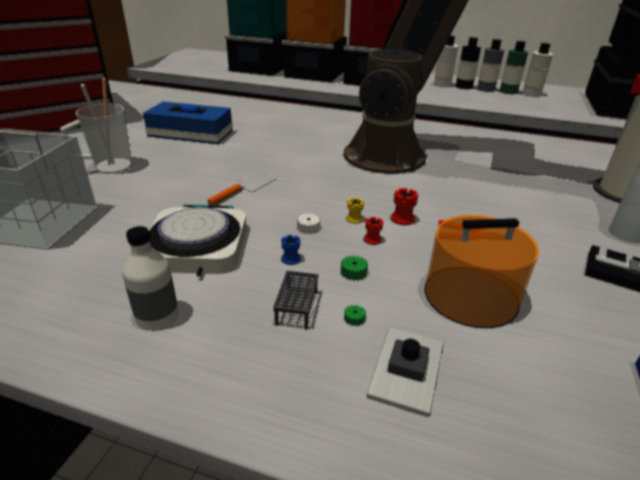

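View pics/side0.png

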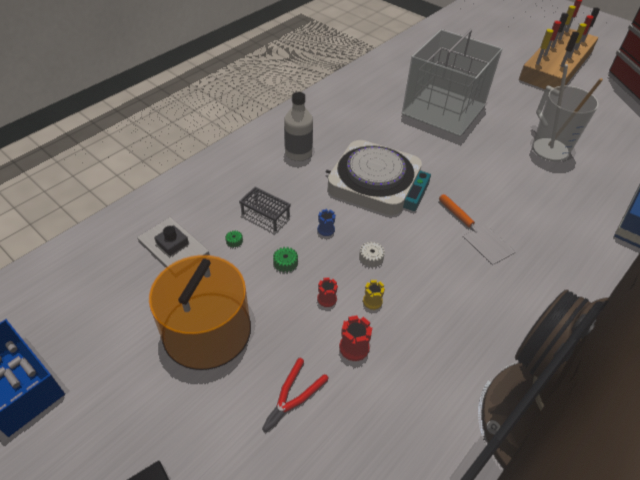

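View pics/wrist0.png

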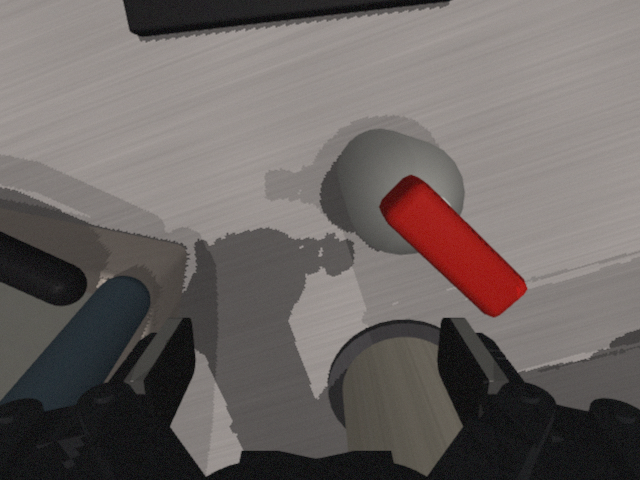

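```bash
cat > h.py <<'E'
import numpy as np, cv2
from rig import arm
def cam(n):
    p=arm.camera_params(n); R=cv2.Rodrigues(np.array(p['rvec'],float))[0]
    return p['K'],R,np.array(p['tvec'],float).ravel()
def proj(n,P,c=None):
    K,R,t=c or cam(n); q=(R@np.atleast_2d(P).T).T+t; q=q@K.T
    return q[:,:2]/q[:,2:]
def ray(n,uv,c=None):
    K,R,t=c or cam(n); d=R.T@np.linalg.inv(K)@np.array([uv[0],uv[1],1.]); return -R.T@t,d
def plane(n,uv,z,c=None):
    o,d=ray(n,uv,c); return o+d*(z-o[2])/d[2]
def tri(obs):
    A=0;b=0
    for n,uv in obs:
        o,d=ray(n,uv); d=d/np.linalg.norm(d); M=np.eye(3)-np.outer(d,d); A=A+M;b=b+M@o
    return np.linalg.solve(A,b)
def shot(n,name,crop=None,s=1):
    im=arm.get_image(n)[:,:,::-1].copy(); cv2.imwrite(f'pics/{name}_raw.png',im)
    if crop: x0,y0,x1,y1=crop; im=im[y0:y1,x0:x1]
    if s!=1: im=cv2.resize(im,None,fx=s,fy=s,interpolation=cv2.INTER_CUBIC)
    cv2.imwrite(f'pics/{name}.png',im); return im
E
python3 - <<'E'
from h import *
o={'gear':((354,267),(286,258),11),'small gear':((355,315),(234,238),7),'tower':((373,230),(327,291),23),'bigtower':((404,205),(356,338),30),
'white':((309,223),(372,253),11),'blue':((290,249),(327,222),23),'yellow':((356,210),(374,293),20),'turntable':((198,225),(376,166),52),'rack deck':((299,290),(266,205),40),'handle':((490,224),(195,282),150)}
for k,(a,b,z) in o.items():
    print(k,tri([('scene',a),('side',b)]).round(0),plane('scene',a,z).round(0)[:2],plane('side',b,z).round(0)[:2])
a=cv2.imread('pics/scene0.png');b=cv2.imread('pics/side0.png')
cv2.imwrite('pics/sc1.png',cv2.resize(a[170:370,120:440],None,fx=2.5,fy=2.5,interpolation=2))
cv2.imwrite('pics/si1.png',cv2.resize(b[130:380,140:440],None,fx=2.4,fy=2.4,interpolation=2))
E
```

```text
gear [556.  55.  13.] [555.  56.] [558.  52.]
small gear [676.  89.   9.] [675.  90.] [677.  87.]
tower [437.  64.  24.] [435.  64.] [438.  63.]
bigtower [329. 109.  34.] [321. 108.] [331. 107.]
white [438. -75.  13.] [437. -74.] [439. -78.]
blue [557. -71.  23.] [557. -70.] [557. -71.]
yellow [369.   9.  25.] [363.  10.] [371.   3.]
turntable [ 575. -257.   49.] [ 582. -250.] [ 574. -257.]
rack deck [677.  -8.  35.] [683.  -4.] [674.  -6.]
handle [549. 268. 148.] [553. 268.] [548. 269.]
```

View pics/sc1.png

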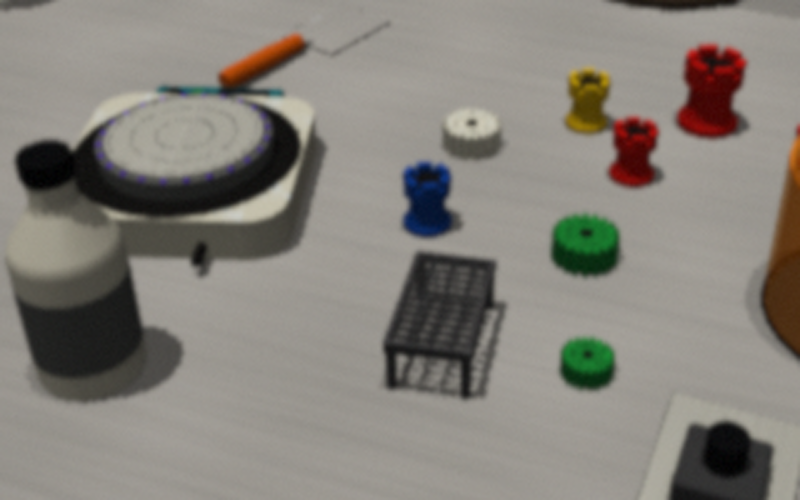

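View pics/si1.png

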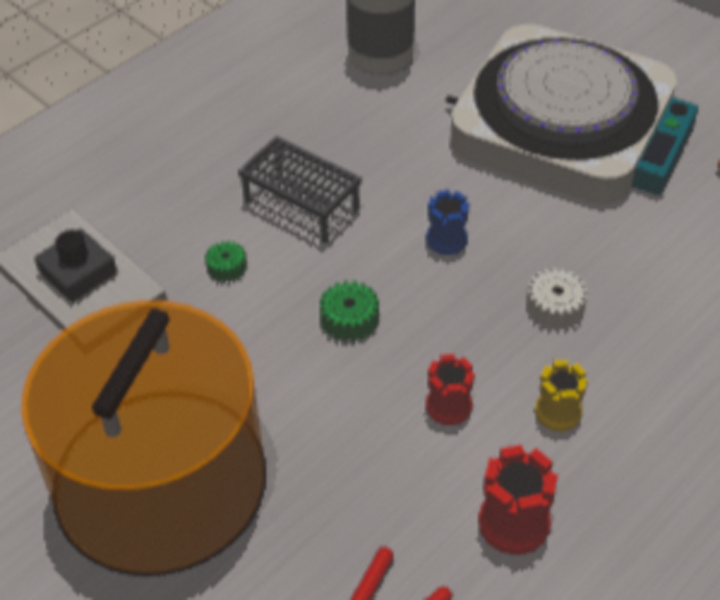

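```bash
cat > fit.py <<'E'
from h import *
from scipy.optimize import least_squares
ims={'scene':cv2.imread('pics/scene0.png'),'side':cv2.imread('pics/side0.png')}
C={n:cam(n) for n in ims}
def circ(r,z,n=60):
    a=np.linspace(0,2*np.pi,n,endpoint=False); return np.c_[r*np.cos(a),r*np.sin(a),np.full(n,z)]
def comp(n,lo,hi,seed):
    m=cv2.inRange(cv2.cvtColor(ims[n],cv2.COLOR_BGR2HSV),lo,hi)
    k,l,s,c=cv2.connectedComponentsWithStats(m)
    i=min((i for i in range(1,k) if s[i,4]>30),key=lambda i:np.hypot(*(c[i]-seed)))
    return s[i],c[i],(l==i)
def hullc(n,P):
    h=cv2.convexHull(proj(n,P,C[n]).astype(np.float32)); M=cv2.moments(h)
    return np.array([M['m10'],M['m01']])/M['m00'],M['m00']
def fit(name,lo,hi,seeds,model,x0):
    obs={}
    for n in ims:
        s,c,m=comp(n,lo,hi,seeds[n]); pts=np.argwhere(m)[:,::-1].astype(np.float32)
        h=cv2.convexHull(pts);M=cv2.moments(h); obs[n]=(np.array([M['m10'],M['m01']])/M['m00'],M['m00'])
    def res(x,ns): return np.concatenate([hullc(n,model+np.r_[x,0])[0]-obs[n][0] for n in ns])
    r=least_squares(res,x0,args=(list(ims),))
    print(name,r.x.round(1),'res',r.fun.round(1),[ (n,least_squares(res,x0,args=([n],)).x.round(1)) for n in ims],'area obs/model',[(round(obs[n][1]),round(hullc(n,model+np.r_[r.x,0])[1])) for n in ims])
tow=np.r_[circ(19,0),circ(19,4),circ(18,30),circ(18,46)]
gear=np.r_[circ(24.5,0),circ(24.5,22)]
green=((45,80,30),(80,255,255)); red=((0,150,60),(8,255,255)); blue=((100,130,40),(125,255,255))
fit('gear',*green,dict(scene=(354,267),side=(286,258)),gear,[556,55])
fit('smallgear',*green,dict(scene=(355,315),side=(234,238)),gear,[676,89])
fit('tower',*red,dict(scene=(373,230),side=(327,291)),tow,[437,64])
fit('bigtower',*red,dict(scene=(404,205),side=(356,338)),tow,[330,108])
fit('blue',*blue,dict(scene=(290,249),side=(327,222)),tow,[557,-71])
# rack corners at deck top z=40
sc=[(417,257),(495,262),(466,355),(387,348)]; si=[(278,140),(361,181),(325,212),(241,174)]
so=lambda p,x0,y0,f:(x0+p[0]/f-.0,y0+p[1]/f)
# order: correspond near/far by world
A=[plane('scene',so(p,120,170,2.5),40)[:2] for p in sc]; B=[plane('side',so(p,140,130,2.4),40)[:2] for p in si]
print('rack scene',np.round(A,0).tolist(),np.mean(A,0)); print('rack side',np.round(B,0).tolist(),np.mean(B,0))
# turntable top rim
for n,e in (('scene',(so((98,135),120,170,2.5),so((272,132),120,170,2.5),so((186,95),120,170,2.5),so((184,180),120,170,2.5))),('side',(so((497,80),140,130,2.4),so((638,90),140,130,2.4),so((570,38),140,130,2.4),so((566,132),140,130,2.4)))):
    P=np.array([plane(n,q,52)[:2] for q in e]);print('tt',n,P.round(0).tolist())
    r=least_squares(lambda x:np.hypot(*(P-x).T)-60,[575,-257]);print(r.x,r.fun)
ends=[(so((464-0,228),0,0,1),)]
E
python3 fit.py
python3 - <<'E'
import cv2
a=cv2.imread('pics/scene0.png')
cv2.imwrite('pics/sc2.png',cv2.resize(a[200:330,410:550],None,fx=4,fy=4,interpolation=2))
cv2.imwrite('pics/sc3.png',cv2.resize(a[195:335,110:260],None,fx=4,fy=4,interpolation=2))
E
```

```text
gear [556.8  54.2] res [-1.2  0.2  0.4  2. ] [('scene', array([555.3,  55.2])), ('side', array([560.6,  52.9]))] area obs/model [(494, 582), (351, 523)]
smallgear [677.1  88.7] res [-0.5 -0.4 -0.5  0.1] [('scene', array([677. ,  88.9])), ('side', array([676.6,  87.8]))] area obs/model [(316, 795), (157, 488)]
tower [437.  64.] res [-0.3  0.3 -0.6  5.5] [('scene', array([435.2,  64. ])), ('side', array([437.,  64.]))] area obs/model [(394, 486), (220, 523)]
bigtower [334.1  95.7] res [-7.1  3.8  1.8  5.4] [('scene', array([311.7, 107. ])), ('side', array([343.2,  95.8]))] area obs/model [(750, 421), (612, 585)]
blue [559.5 -72.6] res [-2.3  0.3 -0.4  4.5] [('scene', array([556.2, -70.9])), ('side', array([567.5, -83.1]))] area obs/model [(441, 556), (128, 431)]
rack scene [[648.0, -40.0], [635.0, 12.0], [728.0, 25.0], [739.0, -23.0]] [687.6491085   -6.50066423]
rack side [[728.0, -27.0], [635.0, -41.0], [632.0, 8.0], [719.0, 27.0]] [678.4172088   -8.28045422]
tt scene [[605.0, -321.0], [554.0, -198.0], [528.0, -291.0], [636.0, -227.0]]
[ 581.63897486 -258.80405888] [6.32401709 6.27015804 2.83178213 3.22813937]
tt side [[628.0, -219.0], [522.0, -300.0], [616.0, -317.0], [535.0, -207.0]]
[ 576.35227756 -261.54698079] [6.77002736 6.60281276 8.51350917 8.03002919]
```

View pics/sc2.png

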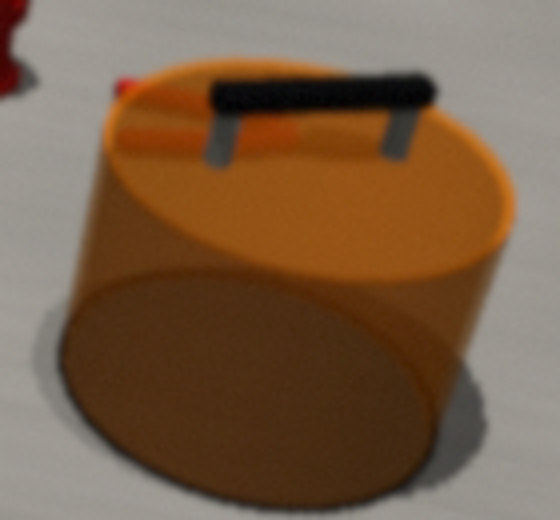

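View pics/sc3.png

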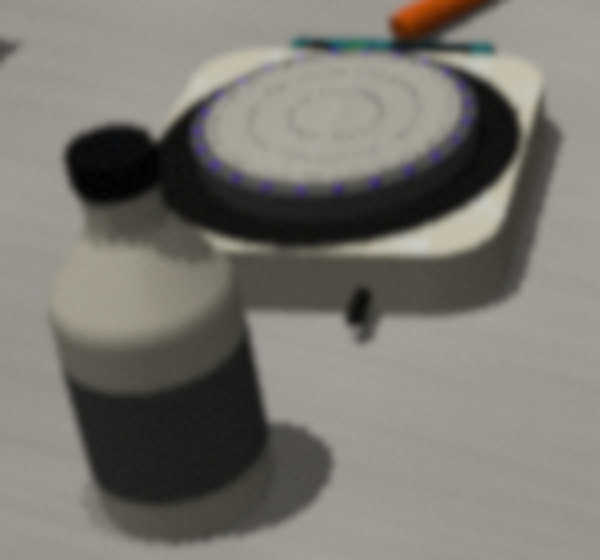

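{"method": "arm_command", "body": {
  "series": [
    {"delta_rot": [0,0,0],"translation": [0,0,3],"grip": 1},
    {"delta_rot": [0,0,7],"translation": [1,-1.7,2],"grip": 1},
    {"delta_rot": [0,0,7],"translation": [2,-3.4,0.5],"grip": 1},
    {"delta_rot": [0,0,7],"translation": [2,-3.4,0],"grip": 1},
    {"delta_rot": [0,0,7],"translation": [2,-3.4,0],"grip": 1}
  ]
}}

```text
time: 0.57
tool_pos: [283.2, 520.6, 281.6]
ee_rot: [3.132, -0.003, 0.175]
force: [1.0, 0.0, -0.3]
width: 85.2
```

{"method": "arm_command", "body": {
  "series": [
    {"delta_rot": [0,0,0],"translation": [2,-3.4,0],"grip": 1},
    {"delta_rot": [0,0,0],"translation": [2,-3.4,0],"grip": 1},
    {"delta_rot": [0,0,0],"translation": [2,-3.4,0],"grip": 1},
    {"delta_rot": [0,0,0],"translation": [2,-3.4,0],"grip": 1},
    {"delta_rot": [0,0,0],"translation": [2,-3.4,0],"grip": 1}
  ]
}}

```text
time: 0.98
tool_pos: [385.1, 341.6, 281.3]
ee_rot: [3.132, -0.003, 0.187]
force: [1.4, -0.1, 0.4]
width: 85.6
```

{"method": "arm_command", "body": {
  "series": [
    {"delta_rot": [0,0,0],"translation": [2,-3.4,0],"grip": 1},
    {"delta_rot": [0,0,0],"translation": [2,-3.4,0],"grip": 1},
    {"delta_rot": [0,0,0],"translation": [2,-3.4,0],"grip": 1},
    {"delta_rot": [0,0,0],"translation": [2,-3.4,0],"grip": 1},
    {"delta_rot": [0,0,0],"translation": [0,0,0],"grip": 1}
  ]
}}

```text
time: 1.4
tool_pos: [468.2, 192.8, 281.7]
ee_rot: [3.132, -0.003, 0.185]
force: [-1.2, 0.3, -0.4]
width: 85.6
```

{"method": "arm_command", "body": {
  "series": [
    {"delta_rot": [0.5,0,0],"translation": [2.2,-3.5,0],"grip": 1},
    {"delta_rot": [0,0.2,0],"translation": [2.2,-3.5,0],"grip": 1},
    {"delta_rot": [0,0,0],"translation": [2.2,-3.5,0],"grip": 1},
    {"delta_rot": [0,0,0],"translation": [2.2,-3.5,0],"grip": 1},
    {"delta_rot": [0,0,0],"translation": [0,0,0],"grip": 1}
  ]
}}

```text
time: 1.82
tool_pos: [555.6, 50.7, 281.5]
ee_rot: [-3.141, -0.001, 0.187]
force: [-0.5, 0.4, 0.3]
width: 85.3
```

Run:
```python
from h import *
s=arm.state();print(s['tool_pos'],s['ee_rot'])
K,R,t=cam('wrist');print('cam pos',-R.T@t,'axis',R[2],'xaxis',R[0])
im=shot('wrist','w1')
print(proj('wrist',[[557,54,22],[577,-259,52],[678,-8,40],[437,64,46]]))
```

```text
[555.61625372  50.69782272 281.50488206] [-3.14057557e+00 -1.41440727e-03  1.86613651e-01]
cam pos [633.44003303  64.40349358 424.70575365] axis [-0.29906144 -0.05454995 -0.95267337] xaxis [ 0.18473357 -0.98278714 -0.00171695]
[[314.73174316 188.47786867]
 [652.38677123 235.52550689]
 [412.97516665  66.60124002]
 [282.57408287 308.67819946]]
```

View pics/w1.png

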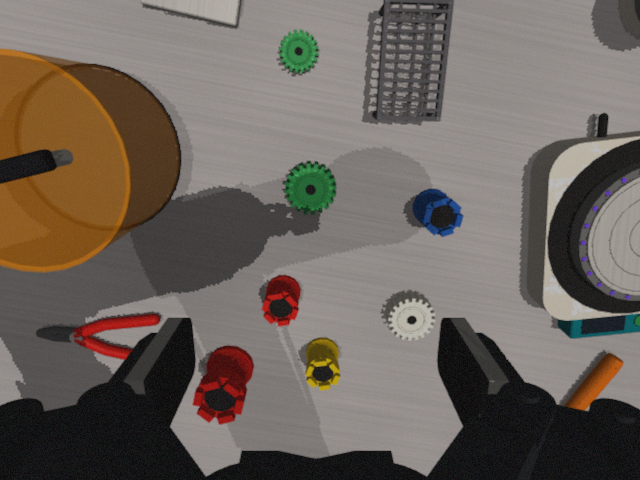

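Run:
```python
from h import *
for k,uv,z in [('gear',(310.5,188.5),22),('small',(299,51),15),('tower',(281,308.5),46),('rackLo',(378,121),40),('rackRo',(440.5,120),40),('rackR2',(452,0),40),('rackL2',(386,0),40),('blue',(441,217),46),('handle',(62,157),156)]:
    print(k,plane('wrist',uv,z).round(1))
for n,uvs in (('scene',[(410+213/4,200+98/4),(410+434/4,200+89/4)]),('side',[(140+160/2.4,130+318/2.4),(140+101/2.4,130+410/2.4)])):
    print(n,[plane(n,q,152).round(0)[:2] for q in uvs])
```

```text
gear [556.2  58.   22. ]
small [674.8  90.3  15. ]
tower [436.9  65.6  46. ]
rackLo [629.4  10.9  40. ]
rackRo [640.3 -42.7  40. ]
rackR2 [732.3 -26.4  40. ]
rackL2 [722.5  26.1  40. ]
blue [556.9 -64.9  46. ]
handle [572.4 218.  156. ]
scene [array([573., 228.]), array([535., 310.])]
side [array([564., 231.]), array([533., 307.])]
```

{"method": "arm_command", "body": {
  "series": [
    {"delta_rot": [0,0,0],"translation": [0.1,0.5,-3.5],"grip": 1},
    {"delta_rot": [0,0,0],"translation": [0,0,-4.1],"grip": 1},
    {"delta_rot": [0,0,0],"translation": [0,0,-4.1],"grip": 1},
    {"delta_rot": [0,0,0],"translation": [0,0,-4.1],"grip": 1},
    {"delta_rot": [0,0,0],"translation": [0,0,-4.1],"grip": 1}
  ]
}}

```text
time: 2.28
tool_pos: [560.7, 59.6, 87.2]
ee_rot: [-3.136, -0.024, 0.184]
force: [0.8, 0.7, -0.0]
width: 85.6
```

{"method": "arm_command", "body": {
  "series": [
    {"delta_rot": [0,0,0],"translation": [0,0,-3],"grip": 1},
    {"delta_rot": [0,0,0],"translation": [0,0,-0.5],"grip": 1},
    {"delta_rot": [0,0,0],"translation": [0,0,0],"grip": 1}
  ]
}}

```text
time: 2.53
tool_pos: [553.7, 59.7, 42.9]
ee_rot: [-3.138, -0.01, 0.184]
force: [-0.5, 0.0, 0.4]
width: 85.3
```

Run:
```python
from h import *
s=arm.state();print(s['tool_pos'],s['ee_rot'])
shot('side','s2',(200,180,400,330),4)
shot('wrist','w2')
```

```text
[553.66331502  59.72959695  42.91579447] [-3.13834328 -0.00993934  0.18433208]
```

View pics/s2.png

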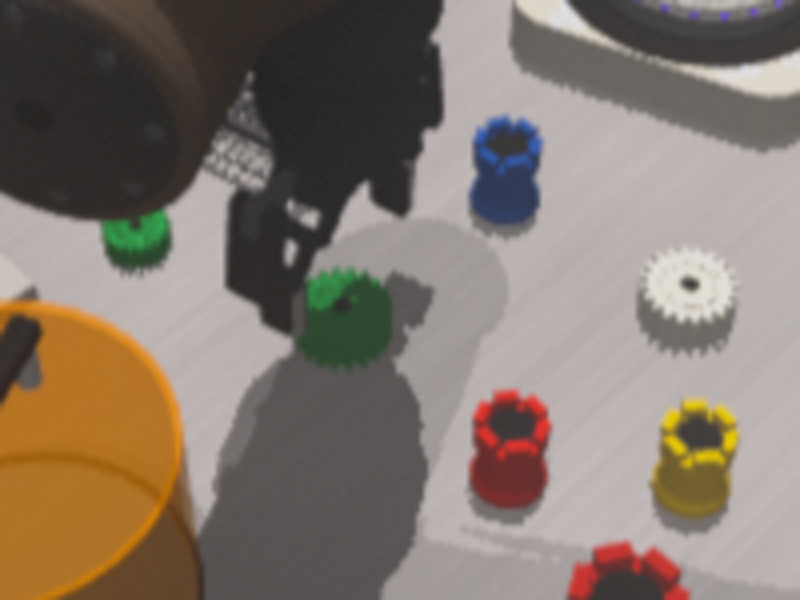

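View pics/w2.png

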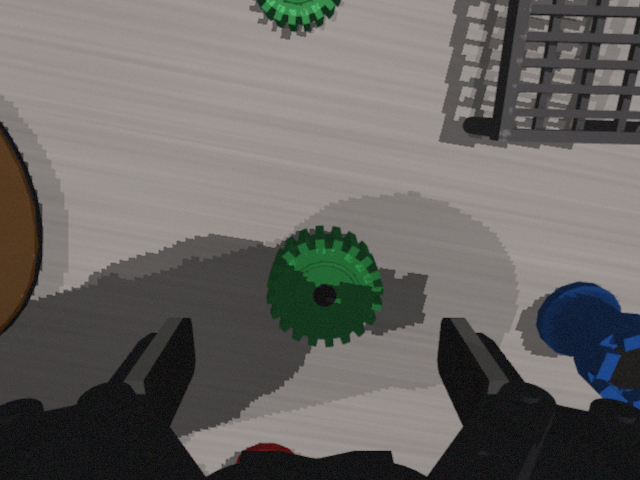

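Run:
```python
from h import *
print(plane('wrist',(325,290),22), proj('wrist',[arm.state()['tool_pos']]))
```

```text
[559.57392079  56.42990644  22.        ] [[314.12193453 323.62408065]]
```

{"method": "arm_command", "body": {
  "series": [
    {"delta_rot": [0,0.5,0],"translation": [0.4,-0.3,-2],"grip": 1},
    {"delta_rot": [0,0,0],"translation": [0,0,-1],"grip": 1},
    {"delta_rot": [0,0,0],"translation": [0,0,-0.4],"grip": 1},
    {"delta_rot": [0,0,0],"translation": [0,0,0],"grip": 1}
  ]
}}

```text
time: 2.97
tool_pos: [565.1, 60.5, 18.8]
ee_rot: [-3.133, -0.019, 0.187]
force: [-0.7, 0.6, -0.4]
width: 85.6
```

{"method": "arm_command", "body": {
  "series": [
    {"delta_rot": [-0.5,1,0],"translation": [-0.7,-0.4,0],"grip": 1},
    {"delta_rot": [0,0,0],"translation": [0,0,0],"grip": 1},
    {"delta_rot": [0,0,0],"translation": [0,0,0],"grip": 1}
  ]
}}

```text
time: 3.22
tool_pos: [558.8, 56.9, 22.2]
ee_rot: [-3.139, -0.003, 0.187]
force: [0.5, -0.6, 0.2]
width: 85.5
```

{"method": "arm_command", "body": {
  "series": [
    {"delta_rot": [-0.2,0.2,0],"translation": [-0.1,0,-0.8],"grip": 1},
    {"delta_rot": [0,0,0],"translation": [0,0,-0.8],"grip": 1},
    {"delta_rot": [0,0,0],"translation": [0,0,0],"grip": 1},
    {"delta_rot": [0,0,0],"translation": [0,0,0],"grip": 1}
  ]
}}

```text
time: 3.55
tool_pos: [558.3, 57.2, 6.2]
ee_rot: [-3.141, -0.001, 0.187]
force: [0.6, 0.3, 0.2]
width: 85.3
```

{"method": "arm_command", "body": {
  "series": [
    {"delta_rot": [0,0,0],"translation": [0,0,-0.4],"grip": 1},
    {"delta_rot": [0,0,0],"translation": [0,0,0],"grip": 1},
    {"delta_rot": [0,0,0],"translation": [0,0,0],"grip": 0.6},
    {"delta_rot": [0,0,0],"translation": [0,0,0],"grip": 0.5},
    {"delta_rot": [0,0,0],"translation": [0,0,0],"grip": 0.4}
  ]
}}

```text
time: 3.97
tool_pos: [557.8, 57.0, 0.9]
ee_rot: [-3.142, 0.0, 0.187]
force: [0.4, 0.5, -1.2]
width: 51.2
```

{"method": "arm_command", "body": {
  "series": [
    {"delta_rot": [0,0,0],"translation": [0,0,0],"grip": 0.3},
    {"delta_rot": [0,0,0],"translation": [0,0,0],"grip": 0},
    {"delta_rot": [0,0,0],"translation": [0,0,0],"grip": 0},
    {"delta_rot": [0,0,0],"translation": [0,0,0],"grip": 0}
  ]
}}

```text
time: 4.3
tool_pos: [558.3, 57.2, 1.7]
ee_rot: [-3.141, -0.001, 0.187]
force: [-0.3, -0.3, -0.4]
width: 47.8
```

Run:
```python
from h import *
s=arm.state();print(s['tool_pos'],s['ee_rot'],s['width'],s['force'])
shot('side','s3',(200,180,400,330),4)
shot('wrist','w3')
```

```text
[558.29887075  57.18976232   1.67513433] [-3.14135890e+00 -7.52473299e-04  1.87390274e-01] 47.84062663673083 [-0.25984152 -0.2792687  -0.40718024]
```

View pics/s3.png

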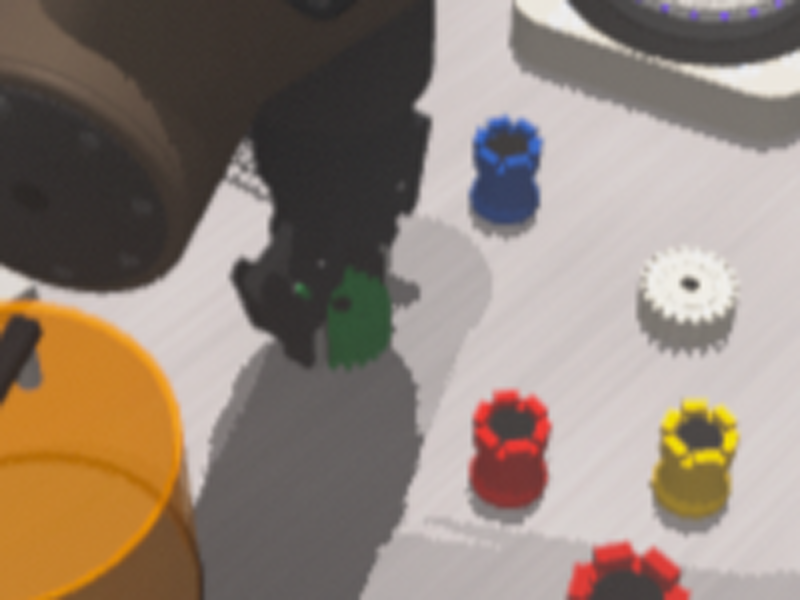

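View pics/w3.png

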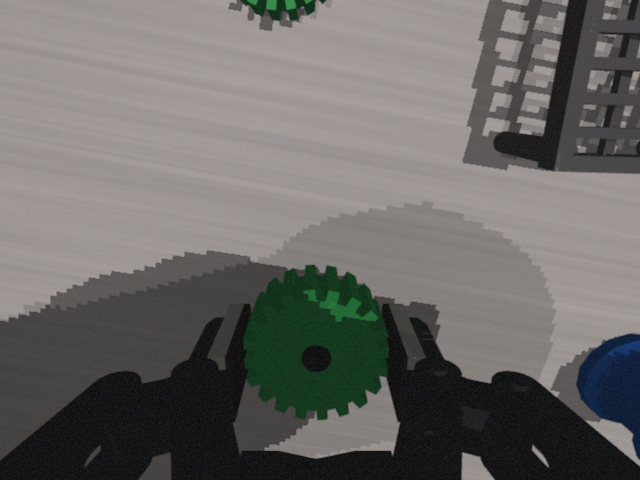

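{"method": "arm_command", "body": {
  "series": [
    {"delta_rot": [0,0,0],"translation": [0,0,1.5],"grip": 0},
    {"delta_rot": [0,0,0],"translation": [0,0,3],"grip": 0},
    {"delta_rot": [0,0,0],"translation": [0,0,3.5],"grip": 0},
    {"delta_rot": [0,0,0],"translation": [0,-1.5,3.5],"grip": 0},
    {"delta_rot": [0,0,0],"translation": [0.2,-3,1.5],"grip": 0}
  ]
}}

```text
time: 4.82
tool_pos: [556.0, 12.5, 130.9]
ee_rot: [3.139, 0.011, 0.191]
force: [1.8, -0.4, -0.5]
width: 48.2
```

{"method": "arm_command", "body": {
  "series": [
    {"delta_rot": [0,0,0],"translation": [0.2,-3.5,0.5],"grip": 0},
    {"delta_rot": [0,0,0],"translation": [0.2,-3.5,0],"grip": 0},
    {"delta_rot": [0,0,0],"translation": [0.2,-3.5,0],"grip": 0},
    {"delta_rot": [0,0,0],"translation": [0.2,-3.5,0],"grip": 0},
    {"delta_rot": [0,0,0],"translation": [0.2,-2,0],"grip": 0}
  ]
}}

```text
time: 5.23
tool_pos: [568.7, -152.7, 144.0]
ee_rot: [3.139, -0.002, 0.197]
force: [0.1, 1.0, -0.9]
width: 47.8
```

Run:
```python
from h import *
s=arm.state();print(s['tool_pos'],s['ee_rot'],s['width'],s['force'])
shot('wrist','w4')
print(proj('wrist',[[577,-259,52]]))
```

```text
[ 568.71972929 -152.68548463  144.04391531] [ 3.13861972e+00 -1.82872915e-03  1.96748322e-01] 47.77356736897882 [ 0.08501675  1.03793623 -0.88099657]
[[488.29578261 265.91524315]]
```

View pics/w4.png

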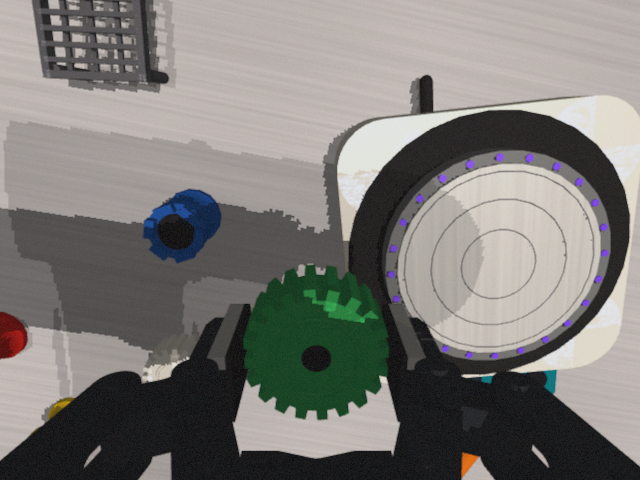

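Run:
```python
from h import *
from scipy.optimize import least_squares
print(plane('wrist',(498.5,264),52))
T=arm.state()['tool_pos']
print('gear',plane('wrist',(316,357.5),T[2]+20.3)-T)
# fit LED rim / plate edge: plate edge points (r=60)
a=cv2.imread('pics/w4_raw.png')
P=np.array([plane('wrist',q,52)[:2] for q in [(398,256),(422,195),(505,164),(600,215),(597,262),(555,333),(492,352),(410,300)]])
r=least_squares(lambda x:np.hypot(*(P-x[:2]).T)-x[2],[577,-259,57]);print(r.x,r.fun.round(1))
```

```text
[ 579.34253408 -264.59247781   52.        ]
gear [-1.38184993 -0.95169131 20.3       ]
[ 580.21524714 -264.903333     60.51239596] [ 0.4  3.6 -1.9  0.9 -2.4  2.3  0.5 -3.4]
```

{"method": "arm_command", "body": {
  "series": [
    {"delta_rot": [0,0,0],"translation": [0.4,-3.7,0],"grip": 0},
    {"delta_rot": [0,0,0],"translation": [0.4,-3.7,0],"grip": 0},
    {"delta_rot": [0.2,0.1,-0.5],"translation": [0.2,-3.5,0],"grip": 0},
    {"delta_rot": [0,0,0],"translation": [0,0,-1],"grip": 0},
    {"delta_rot": [0,0,0],"translation": [0,0,0],"grip": 0}
  ]
}}

```text
time: 5.7
tool_pos: [578.5, -269.9, 133.1]
ee_rot: [-3.141, -0.001, 0.185]
force: [-0.9, 1.8, -0.4]
width: 47.8
```

Run:
```python
from h import *
s=arm.state();print(s['tool_pos'],s['ee_rot'],s['width'],s['force'])
shot('wrist','w5')
print(proj('wrist',[[577,-259,52],[579.5,-264.7,52]]))
shot('side','s5',(280,80,480,230),4)
```

```text
[ 578.546792   -269.88873317  133.09931678] [-3.14080033e+00 -7.36943920e-04  1.84816842e-01] 47.81431091552825 [-0.87089894  1.76266291 -0.41084173]
[[295.03566193 252.04238226]
 [305.72983334 249.68802614]]
```

View pics/w5.png

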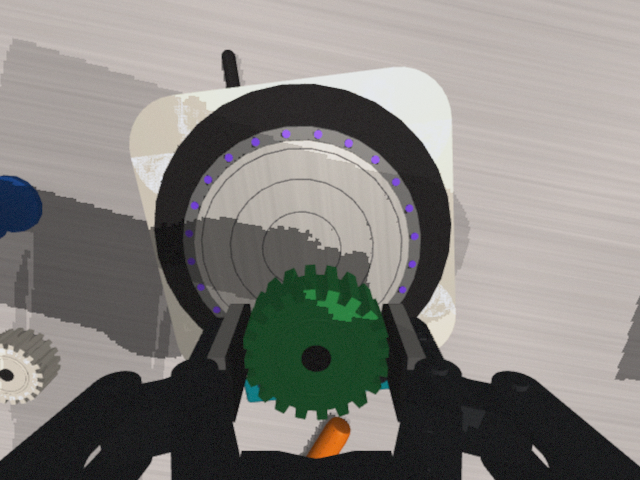

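View pics/s5.png

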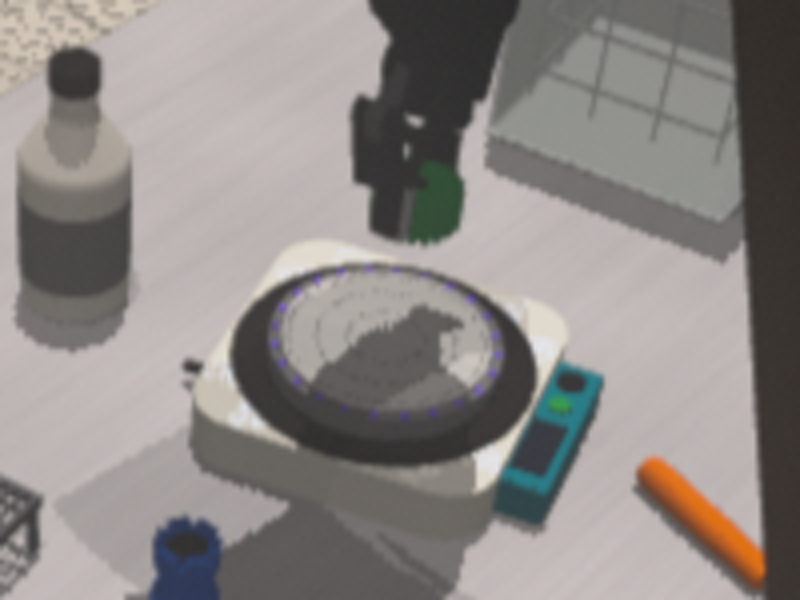

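Run:
```python
from h import *
print(plane('side',(375.75,163.75),52),plane('scene',(110+336/4,195+115/4),52), plane('wrist',(302,249),52))
```

```text
[ 579.53172757 -263.17909187   52.        ] [ 580.99600739 -259.27351494   52.        ] [ 579.80566423 -261.75106646   52.        ]
```

{"method": "arm_command", "body": {
  "series": [
    {"delta_rot": [0,0,0],"translation": [0.1,0.7,0],"grip": 0},
    {"delta_rot": [0,0,0],"translation": [0,0,-1.5],"grip": 0},
    {"delta_rot": [0,0,0],"translation": [0,0,-2],"grip": 0},
    {"delta_rot": [0,0,0],"translation": [0,0,-1.5],"grip": 0},
    {"delta_rot": [0,0,0],"translation": [0,0,0],"grip": 0}
  ]
}}

```text
time: 6.22
tool_pos: [583.3, -255.3, 88.1]
ee_rot: [3.139, -0.009, 0.193]
force: [-0.5, 0.0, -1.8]
width: 48.1
```

{"method": "arm_command", "body": {
  "series": [
    {"delta_rot": [0.1,0.4,-0.3],"translation": [-0.2,-0.6,-1],"grip": 0},
    {"delta_rot": [0,0,0],"translation": [0,0,-0.5],"grip": 0},
    {"delta_rot": [0,0,0],"translation": [0,0,0],"grip": 0},
    {"delta_rot": [0,0,0],"translation": [0,0,0],"grip": 0}
  ]
}}

```text
time: 6.55
tool_pos: [583.1, -258.5, 74.9]
ee_rot: [3.141, -0.004, 0.193]
force: [0.3, -0.5, -1.0]
width: 48.0
```

{"method": "arm_command", "body": {
  "series": [
    {"delta_rot": [0,0.2,-0.3],"translation": [-0.2,-0.3,-0.5],"grip": 0},
    {"delta_rot": [0,0,0],"translation": [0,0,-0.5],"grip": 0},
    {"delta_rot": [0,0,0],"translation": [0,0,0],"grip": 0},
    {"delta_rot": [0,0,0],"translation": [0,0,0],"grip": 0}
  ]
}}

```text
time: 6.88
tool_pos: [582.0, -262.1, 65.7]
ee_rot: [3.14, -0.003, 0.187]
force: [0.9, -0.3, 1.3]
width: 48.1
```

{"method": "arm_command", "body": {
  "series": [
    {"delta_rot": [0,0.2,0],"translation": [-0.1,0,-0.5],"grip": 0},
    {"delta_rot": [0,0,0],"translation": [0,0,-0.3],"grip": 0},
    {"delta_rot": [0,0,0],"translation": [0,0,0],"grip": 0},
    {"delta_rot": [0,0,0],"translation": [0,0,0],"grip": 0}
  ]
}}

```text
time: 7.22
tool_pos: [580.8, -262.5, 57.0]
ee_rot: [3.141, 0.001, 0.186]
force: [0.3, -0.4, -1.3]
width: 48.2
```

{"method": "arm_command", "body": {
  "series": [
    {"delta_rot": [0,0,0],"translation": [0,0,-0.2],"grip": 0},
    {"delta_rot": [0,0,0],"translation": [0,0,-0.1],"grip": 0},
    {"delta_rot": [0,0,0],"translation": [0,0,0],"grip": 0}
  ]
}}

```text
time: 7.47
tool_pos: [580.9, -262.4, 53.7]
ee_rot: [3.141, 0.001, 0.186]
force: [0.4, 0.4, -0.1]
width: 47.7
```

{"method": "arm_command", "body": {
  "series": [
    {"delta_rot": [0,0,0],"translation": [0,0,-0.1],"grip": 0},
    {"delta_rot": [0,0,0],"translation": [0,0,0],"grip": 0}
  ]
}}

```text
time: 7.63
tool_pos: [581.2, -262.5, 53.6]
ee_rot: [3.14, 0.0, 0.187]
force: [0.8, 0.1, -0.4]
width: 48.3
```

Run:
```python
from h import *
s=arm.state();print(s['tool_pos'],s['ee_rot'],s['width'],s['force'])
shot('side','s6',(300,80,450,190),5)
shot('wrist','w6')
```

```text
[ 581.15032361 -262.53137764   53.64259636] [3.14029779e+00 2.20948882e-04 1.86877522e-01] 48.27818462229319 [ 0.76074982  0.12431106 -0.43696045]
```

View pics/s6.png

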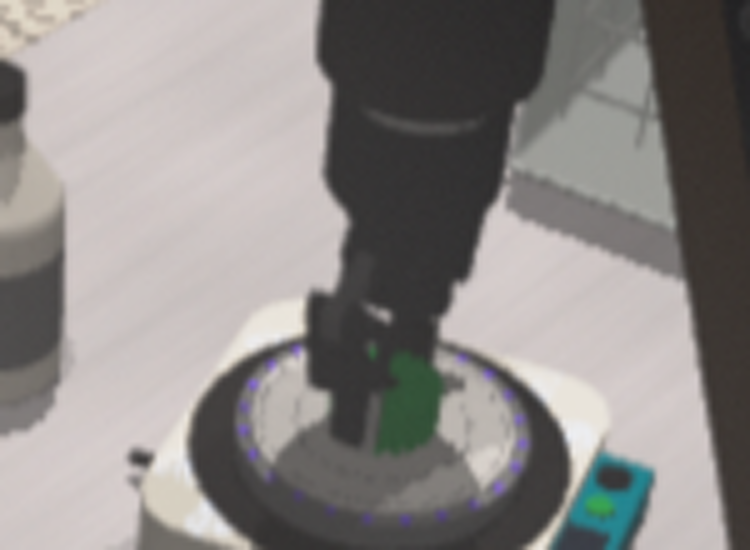

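View pics/w6.png

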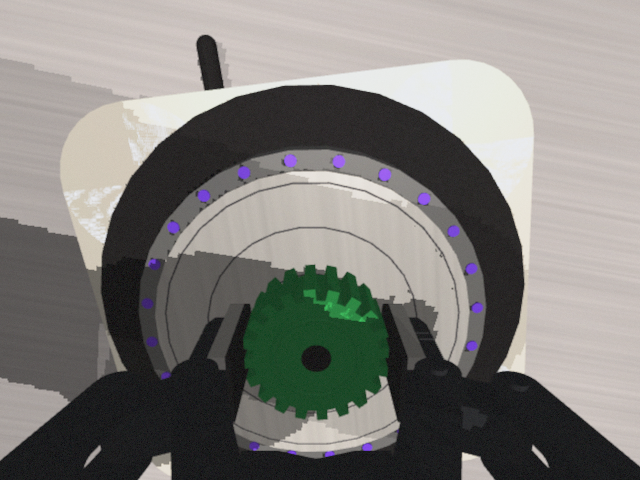

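{"method": "arm_command", "body": {
  "series": [
    {"delta_rot": [0,0,0],"translation": [0,0,-0.15],"grip": 0},
    {"delta_rot": [0,0,0],"translation": [0,0,0],"grip": 0}
  ]
}}

```text
time: 7.9
tool_pos: [581.4, -262.6, 53.8]
ee_rot: [3.14, -0.0, 0.187]
force: [0.0, -0.2, -0.1]
width: 48.0
```

{"method": "arm_command", "body": {
  "series": [
    {"delta_rot": [0,0,0],"translation": [0,0,0],"grip": 0.65},
    {"delta_rot": [0,0,0],"translation": [0,0,0],"grip": 0.8},
    {"delta_rot": [0,0,0],"translation": [0,0,0],"grip": 0.9},
    {"delta_rot": [0,0,0],"translation": [0,0,1],"grip": 0.9},
    {"delta_rot": [0,0,0],"translation": [0,0,2],"grip": 0.9}
  ]
}}

```text
time: 8.32
tool_pos: [578.8, -262.0, 80.6]
ee_rot: [-3.141, 0.006, 0.187]
force: [0.2, 0.5, 0.6]
width: 76.6
```

{"method": "arm_command", "body": {
  "series": [
    {"delta_rot": [0,0,0],"translation": [0,0,3.5],"grip": 1},
    {"delta_rot": [0,0,0],"translation": [0,0,3.5],"grip": 1},
    {"delta_rot": [0,0,0],"translation": [0.5,3,2],"grip": 1},
    {"delta_rot": [0,0,0],"translation": [0.5,3.5,0],"grip": 1},
    {"delta_rot": [0,0,0],"translation": [0,0,0],"grip": 1}
  ]
}}

```text
time: 8.73
tool_pos: [589.4, -197.3, 180.8]
ee_rot: [3.141, 0.002, 0.183]
force: [-0.4, -0.8, -1.8]
width: 85.6
```

Run:
```python
from h import *
s=arm.state();print(s['tool_pos'],s['ee_rot'],s['width'],s['force'])
shot('side','s7',(300,100,450,210),5)
shot('wrist','w7')
print(proj('wrist',[[580,-261.5,52],[580,-261.5,74]]))
```

```text
[ 589.40669027 -197.31166726  180.79767985] [3.14093804e+00 2.20144694e-03 1.82605237e-01] 85.55053373814721 [-0.4086712  -0.76660781 -1.77170397]
[[401.0801182  256.42922361]
 [407.75804647 268.39700556]]
```

View pics/s7.png

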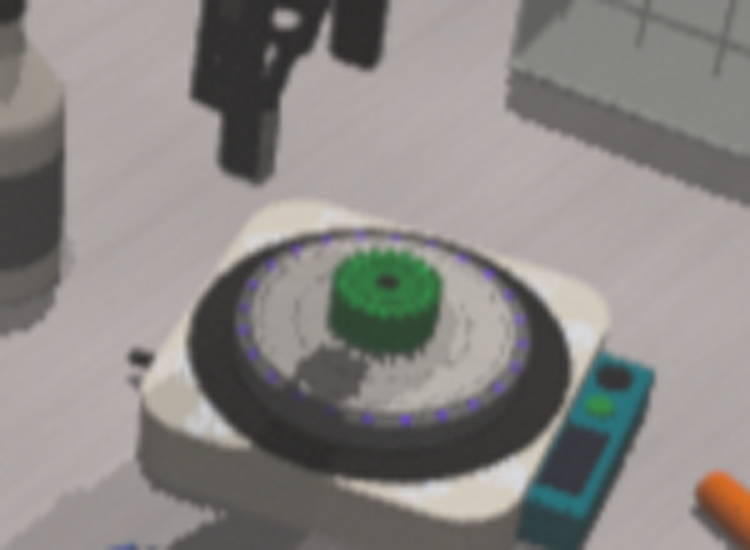

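View pics/w7.png

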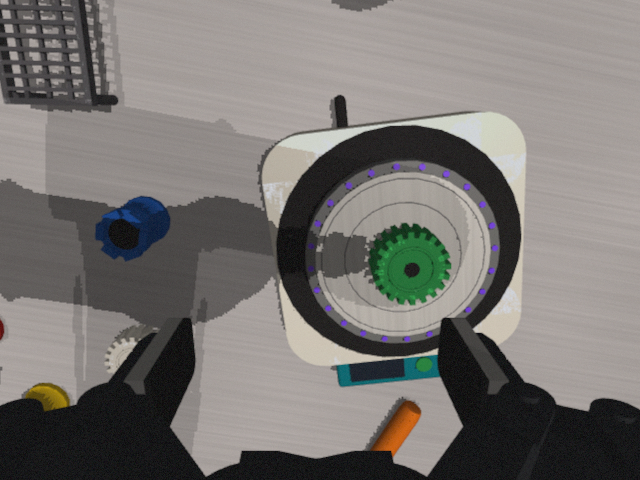

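{"method": "arm_command", "body": {
  "series": [
    {"delta_rot": [0,0,0],"translation": [1.7,3.5,0],"grip": 1},
    {"delta_rot": [0,0,0],"translation": [1.8,3.6,0],"grip": 1},
    {"delta_rot": [0,0,0],"translation": [1.8,3.6,0],"grip": 1},
    {"delta_rot": [0,0,0],"translation": [1.8,3.6,0],"grip": 1},
    {"delta_rot": [0,0,0],"translation": [1.8,3.6,0],"grip": 1}
  ]
}}

```text
time: 9.25
tool_pos: [675.4, -24.6, 180.3]
ee_rot: [3.14, 0.007, 0.17]
force: [0.4, -0.4, 0.6]
width: 85.6
```

{"method": "arm_command", "body": {
  "series": [
    {"delta_rot": [0,0,0],"translation": [0.6,1.5,0],"grip": 1},
    {"delta_rot": [0,0,0],"translation": [0,0,0],"grip": 1}
  ]
}}

```text
time: 9.42
tool_pos: [683.9, -4.1, 178.3]
ee_rot: [3.14, 0.009, 0.174]
force: [0.1, -0.2, -1.2]
width: 85.2
```

Run:
```python
from h import *
s=arm.state();print(s['tool_pos'],s['ee_rot'],s['width'],s['force'])
shot('wrist','w8')
```

```text
[683.94508923  -4.08707318 178.29783091] [3.13976665 0.00905693 0.17420912] 85.15477293550178 [ 0.07726776 -0.17148817 -1.23426293]
```

View pics/w8.png

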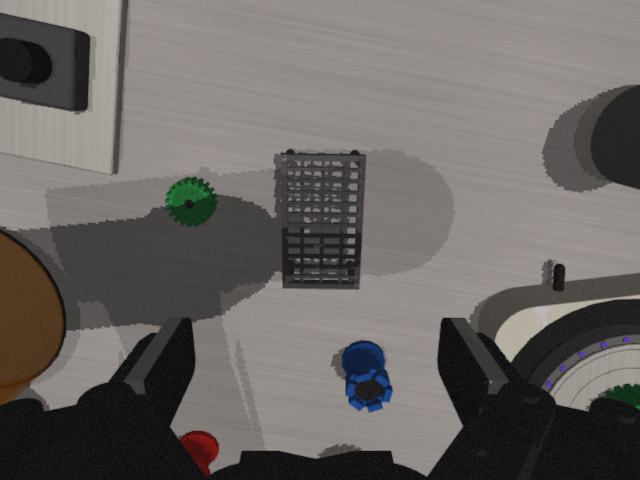

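Run:
```python
from h import *
P=np.array([plane('wrist',q,40) for q in [(281.5,154),(365,154),(359.5,289),(283,288.5)]])
print(P.round(1),P.mean(0)); u=(P[0]+P[1]-P[2]-P[3]);v=P[0]+P[3]-P[1]-P[2];print(np.arctan2(u[1],u[0]),np.arctan2(-v[0],v[1]),np.linalg.norm(u)/2,np.linalg.norm(v)/2)
```

```text
[[726.   24.4  40. ]
 [735.5 -29.5  40. ]
 [639.9 -45.8  40. ]
 [630.7   9.1  40. ]] [683.02908765 -10.46335413  40.        ]
0.16356030631749433 0.16914159104790116 96.75034938342333 55.19880308648938
```

{"method": "arm_command", "body": {
  "series": [
    {"delta_rot": [0.1,-0.5,-0.4],"translation": [-0.1,-0.5,-1],"grip": 1},
    {"delta_rot": [0,0,0],"translation": [0,0,-3],"grip": 1},
    {"delta_rot": [0,0,0],"translation": [0,0,-4],"grip": 1},
    {"delta_rot": [0,0,0],"translation": [0,0,-3],"grip": 1},
    {"delta_rot": [0,0,0],"translation": [0,0,0],"grip": 1}
  ]
}}

```text
time: 9.88
tool_pos: [680.8, -17.5, 66.5]
ee_rot: [3.139, -0.002, 0.163]
force: [-1.5, -0.9, -0.7]
width: 85.7
```

{"method": "arm_command", "body": {
  "series": [
    {"delta_rot": [0,0,0],"translation": [0,0,0],"grip": 1}
  ]
}}

```text
time: 9.97
tool_pos: [679.9, -19.4, 66.1]
ee_rot: [3.139, 0.0, 0.162]
force: [0.7, -0.4, 1.0]
width: 85.4
```

{"method": "arm_command", "body": {
  "series": [
    {"delta_rot": [0,0,0],"translation": [0.25,0.9,0],"grip": 1},
    {"delta_rot": [0,0,0],"translation": [0,0,-1.5],"grip": 1},
    {"delta_rot": [0,0,0],"translation": [0,0,-1],"grip": 1},
    {"delta_rot": [0,0,0],"translation": [0,0,0],"grip": 1},
    {"delta_rot": [0,0,0],"translation": [0,0,0],"grip": 1}
  ]
}}

```text
time: 10.38
tool_pos: [686.5, -11.9, 48.7]
ee_rot: [3.138, -0.008, 0.16]
force: [0.3, -0.0, -0.0]
width: 85.3
```

{"method": "arm_command", "body": {
  "series": [
    {"delta_rot": [0.2,0.4,0.3],"translation": [-0.3,0.2,-1],"grip": 1},
    {"delta_rot": [0,0,0],"translation": [0,0,-0.8],"grip": 1},
    {"delta_rot": [0,0,0],"translation": [0,0,-0.5],"grip": 1},
    {"delta_rot": [0,0,0],"translation": [0,0,0],"grip": 1},
    {"delta_rot": [0,0,0],"translation": [0,0,0],"grip": 1}
  ]
}}

```text
time: 10.8
tool_pos: [685.1, -9.0, 27.2]
ee_rot: [-3.14, -0.006, 0.166]
force: [0.8, 0.0, -0.0]
width: 85.0
```

Run:
```python
from h import *
s=arm.state();print(s['tool_pos'],s['ee_rot'],s['width'],s['force'])
shot('wrist','w9')
```

```text
[685.1356869   -9.03280887  27.20619963] [-3.14036698 -0.00596009  0.16613087] 85.00017160955205 [ 0.75890883  0.01676242 -0.04360551]
```

View pics/w9.png

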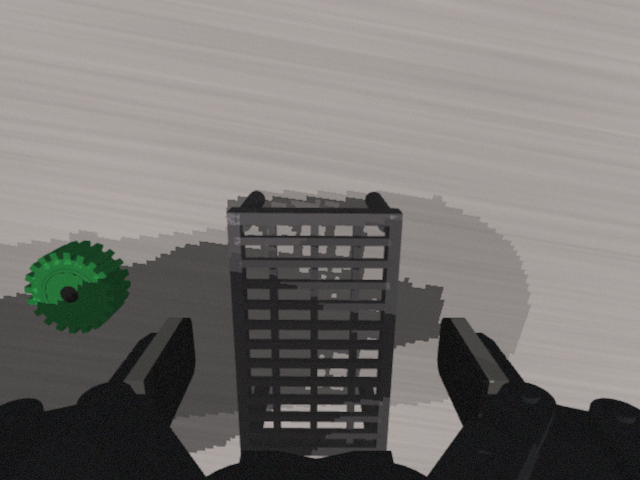

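Run:
```python
from h import *
P=np.array([plane('wrist',q,40) for q in [(228,212),(402,212),(388,452),(242,452)]])
print(P.round(1),P.mean(0), np.linalg.norm((P[0]+P[1]-P[2]-P[3])/2))
```

```text
[[726.6  25.5  40. ]
 [735.7 -29.   40. ]
 [642.2 -45.   40. ]
 [632.8  10.5  40. ]] [684.314487    -9.50812707  40.        ] 94.96032648577635
```

{"method": "arm_command", "body": {
  "series": [
    {"delta_rot": [0,0.3,0],"translation": [-0.1,0,-0.5],"grip": 1},
    {"delta_rot": [0,0,0],"translation": [0,0,-0.2],"grip": 1},
    {"delta_rot": [0,0,0],"translation": [0,0,0],"grip": 0.8},
    {"delta_rot": [0,0,0],"translation": [0,0,0],"grip": 0.7},
    {"delta_rot": [0,0,0],"translation": [0,0,0],"grip": 0.6}
  ]
}}

```text
time: 11.27
tool_pos: [684.4, -9.1, 20.1]
ee_rot: [-3.14, -0.001, 0.166]
force: [-0.9, 0.9, 1.3]
width: 54.4
```

{"method": "arm_command", "body": {
  "series": [
    {"delta_rot": [0,0,0],"translation": [0,0,0],"grip": 0.3},
    {"delta_rot": [0,0,0],"translation": [0,0,0],"grip": 0},
    {"delta_rot": [0,0,0],"translation": [0,0,0],"grip": 0}
  ]
}}

```text
time: 11.52
tool_pos: [684.4, -9.1, 20.2]
ee_rot: [-3.14, -0.001, 0.166]
force: [0.9, 0.0, -0.7]
width: 54.6
```

{"method": "arm_command", "body": {
  "series": [
    {"delta_rot": [0,0,0],"translation": [0,0,1],"grip": 0},
    {"delta_rot": [0,0,0],"translation": [0,0,3],"grip": 0},
    {"delta_rot": [0,0,0],"translation": [0,0,3.8],"grip": 0},
    {"delta_rot": [0,0,0],"translation": [0,0,3.8],"grip": 0},
    {"delta_rot": [0,0,0],"translation": [0,0,2],"grip": 0}
  ]
}}

```text
time: 11.93
tool_pos: [678.1, -10.4, 155.4]
ee_rot: [-3.14, 0.015, 0.165]
force: [1.2, 0.1, -0.4]
width: 54.7
```

{"method": "arm_command", "body": {
  "series": [
    {"delta_rot": [0,0,0],"translation": [-0.7,-1.8,0.5],"grip": 0},
    {"delta_rot": [0,0,0],"translation": [-1.4,-3.5,0],"grip": 0},
    {"delta_rot": [0,0,0],"translation": [-1.4,-3.5,0],"grip": 0},
    {"delta_rot": [0,0,0],"translation": [-1.4,-3.5,0],"grip": 0},
    {"delta_rot": [0,0,0],"translation": [-1.4,-3.5,0],"grip": 0}
  ]
}}

```text
time: 12.35
tool_pos: [618.0, -167.1, 171.9]
ee_rot: [-3.141, -0.002, 0.176]
force: [0.6, -0.3, -0.2]
width: 54.6
```

{"method": "arm_command", "body": {
  "series": [
    {"delta_rot": [0,0,0],"translation": [-1.2,-3,-0.5],"grip": 0},
    {"delta_rot": [0,0,0],"translation": [-1.2,-3,-0.5],"grip": 0},
    {"delta_rot": [0,0,0],"translation": [-0.8,-2,-0.5],"grip": 0},
    {"delta_rot": [0,0,0],"translation": [0,0,0],"grip": 0},
    {"delta_rot": [0,0,0],"translation": [0,0,0],"grip": 0}
  ]
}}

```text
time: 12.77
tool_pos: [577.5, -258.7, 158.9]
ee_rot: [-3.141, -0.002, 0.169]
force: [-0.4, -0.5, -0.6]
width: 54.7
```

Run:
```python
from h import *
s=arm.state();print(s['tool_pos'],s['ee_rot'],s['width'],s['force'])
shot('wrist','w10')
shot('side','s10',(280,60,480,210),4)
```

```text
[ 577.4762293  -258.66033321  158.92645253] [-3.14100058e+00 -2.20670500e-03  1.68684673e-01] 54.69305757292722 [-0.36163756 -0.49444564 -0.5852827 ]
```

View pics/w10.png

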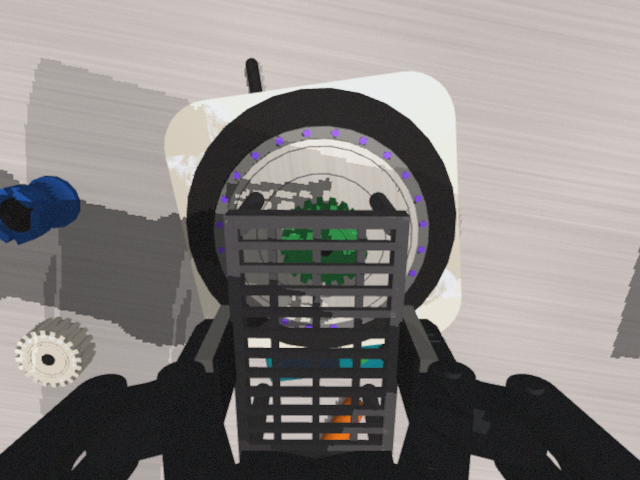

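View pics/s10.png

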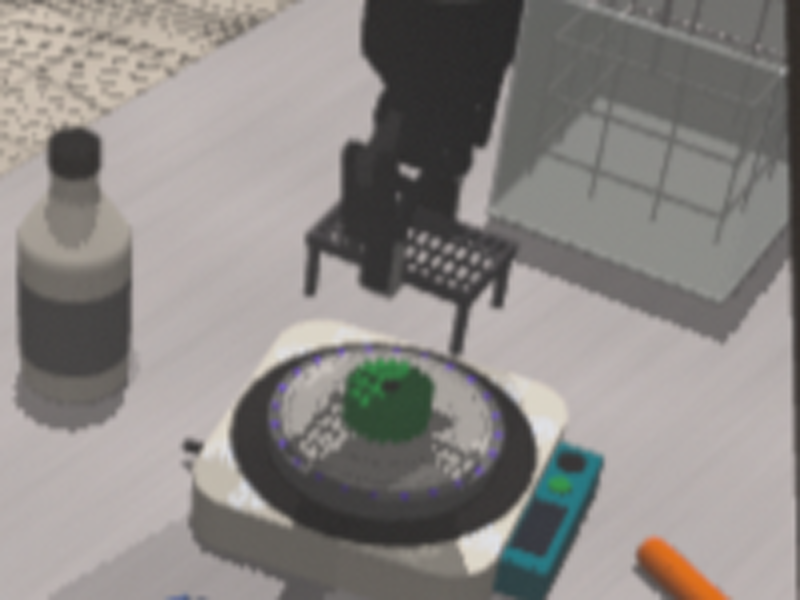

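{"method": "arm_command", "body": {
  "series": [
    {"delta_rot": [0,0,0],"translation": [0.2,-0.2,-1],"grip": 0},
    {"delta_rot": [0,0,0],"translation": [0,0,-1.8],"grip": 0},
    {"delta_rot": [0,0,0],"translation": [0,0,-1.8],"grip": 0},
    {"delta_rot": [0,0,0],"translation": [0,0,-0.8],"grip": 0},
    {"delta_rot": [0,0,0],"translation": [0,0,0],"grip": 0}
  ]
}}

```text
time: 13.28
tool_pos: [583.5, -255.9, 103.0]
ee_rot: [3.141, -0.006, 0.176]
force: [-0.7, 0.4, -1.1]
width: 54.4
```

{"method": "arm_command", "body": {
  "series": [
    {"delta_rot": [0,0,0],"translation": [0,0,0],"grip": 0}
  ]
}}

```text
time: 13.37
tool_pos: [583.7, -255.3, 102.5]
ee_rot: [3.141, -0.005, 0.177]
force: [0.7, -0.1, -1.1]
width: 54.2
```

{"method": "arm_command", "body": {
  "series": [
    {"delta_rot": [0,0.3,0],"translation": [-0.3,-0.6,-0.6],"grip": 0},
    {"delta_rot": [0,0,0],"translation": [-0.1,0,-0.6],"grip": 0},
    {"delta_rot": [0,0,0],"translation": [0,-0.1,-0.4],"grip": 0},
    {"delta_rot": [0,0,0],"translation": [0,0,0],"grip": 0},
    {"delta_rot": [0,0,0],"translation": [0,0,0],"grip": 0}
  ]
}}

```text
time: 13.78
tool_pos: [581.1, -262.5, 86.9]
ee_rot: [3.141, -0.002, 0.179]
force: [0.0, -0.0, -0.7]
width: 54.3
```

Run:
```python
from h import *
s=arm.state();print(s['tool_pos'],s['ee_rot'],s['width'],s['force'])
shot('wrist','w11')
shot('side','s11',(300,80,450,190),5)
```

```text
[ 581.09059568 -262.51288208   86.91339606] [ 3.14108750e+00 -1.92892185e-03  1.79122821e-01] 54.34352175313698 [ 0.00694458 -0.03792858 -0.68399114]
```

View pics/w11.png

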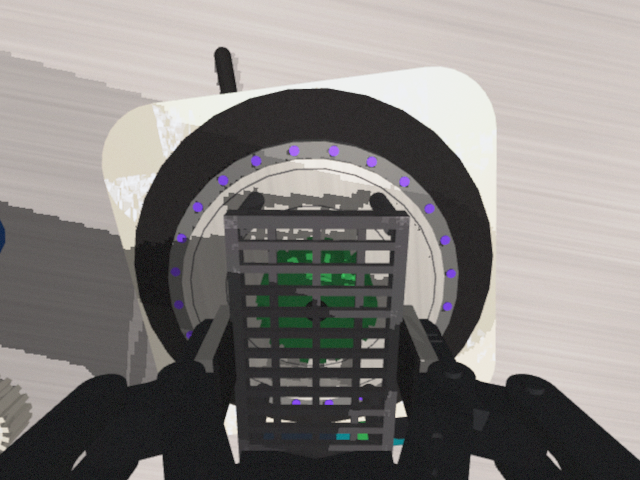

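View pics/s11.png

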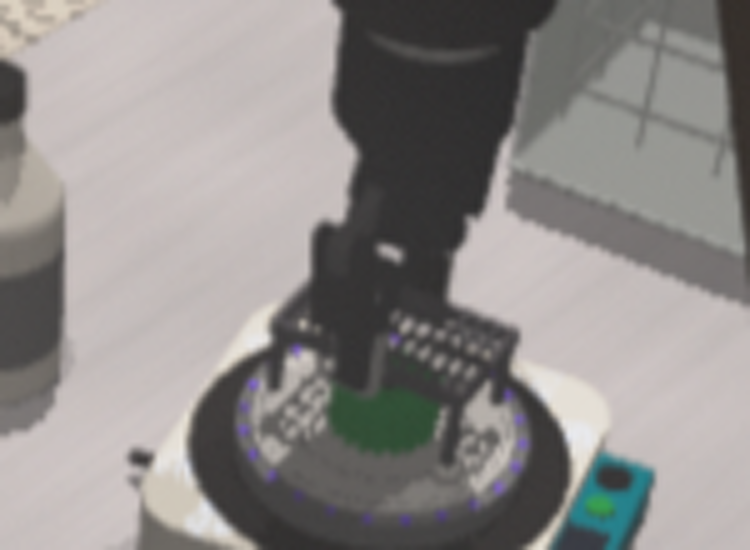

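{"method": "arm_command", "body": {
  "series": [
    {"delta_rot": [0,0.1,0],"translation": [-0.1,0,-0.6],"grip": 0},
    {"delta_rot": [0,0,0],"translation": [0,0,-0.4],"grip": 0},
    {"delta_rot": [0,0,0],"translation": [0,0,0],"grip": 0},
    {"delta_rot": [0,0,0],"translation": [0,0,0],"grip": 0}
  ]
}}

```text
time: 14.22
tool_pos: [580.5, -262.6, 76.9]
ee_rot: [3.141, -0.002, 0.179]
force: [0.8, 0.3, -1.2]
width: 54.7
```

{"method": "arm_command", "body": {
  "series": [
    {"delta_rot": [0,0.1,0],"translation": [0,0,-0.3],"grip": 0},
    {"delta_rot": [0,0,0],"translation": [0,0,-0.1],"grip": 0},
    {"delta_rot": [0,0,0],"translation": [0,0,0],"grip": 0}
  ]
}}

```text
time: 14.47
tool_pos: [580.5, -262.5, 72.5]
ee_rot: [3.141, 0.0, 0.179]
force: [-0.2, 0.5, -1.5]
width: 54.4
```

{"method": "arm_command", "body": {
  "series": [
    {"delta_rot": [0,0,0],"translation": [0,0,-0.1],"grip": 0},
    {"delta_rot": [0,0,0],"translation": [0,0,-0.1],"grip": 0},
    {"delta_rot": [0,0,0],"translation": [0,0,0],"grip": 0}
  ]
}}

```text
time: 14.72
tool_pos: [580.7, -262.7, 72.5]
ee_rot: [3.14, -0.0, 0.18]
force: [-0.4, -0.4, -1.4]
width: 54.2
```

{"method": "arm_command", "body": {
  "series": [
    {"delta_rot": [0,0,0],"translation": [0,0,0],"grip": 0.75},
    {"delta_rot": [0,0,0],"translation": [0,0,0],"grip": 0.9},
    {"delta_rot": [0,0,0],"translation": [0,0,0],"grip": 0.95},
    {"delta_rot": [0,0,0],"translation": [0,0,1.5],"grip": 0.95},
    {"delta_rot": [0,0,0],"translation": [0,0,3],"grip": 0.95}
  ]
}}

```text
time: 15.13
tool_pos: [577.7, -261.8, 112.7]
ee_rot: [-3.139, 0.008, 0.179]
force: [-0.1, 0.1, -0.9]
width: 81.2
```

{"method": "arm_command", "body": {
  "series": [
    {"delta_rot": [0,0,0],"translation": [0,0,3.8],"grip": 1},
    {"delta_rot": [0,0,0],"translation": [0,0,3],"grip": 1},
    {"delta_rot": [0,0,0],"translation": [-1,3,1],"grip": 1},
    {"delta_rot": [0,0,0],"translation": [-1.5,3.5,0],"grip": 1},
    {"delta_rot": [0,0,0],"translation": [0,0,0],"grip": 1}
  ]
}}

```text
time: 15.55
tool_pos: [554.3, -197.4, 199.0]
ee_rot: [3.141, 0.002, 0.176]
force: [-0.3, -0.3, -1.2]
width: 85.9
```

Run:
```python
from h import *
s=arm.state();print(s['tool_pos'],s['ee_rot'],s['width'],s['force'])
shot('wrist','w12')
shot('side','s12',(300,80,450,190),5)
```

```text
[ 554.27952689 -197.39816418  199.02655268] [3.14105348e+00 1.54615055e-03 1.75789051e-01] 85.88101079054509 [-0.34428918 -0.32803424 -1.22531425]
```

View pics/w12.png

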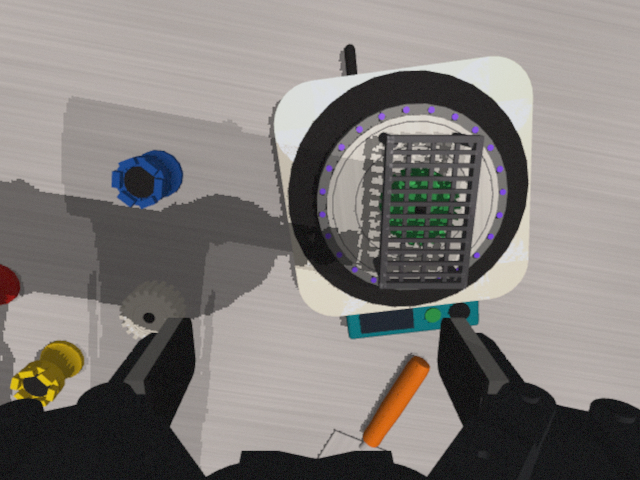

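View pics/s12.png

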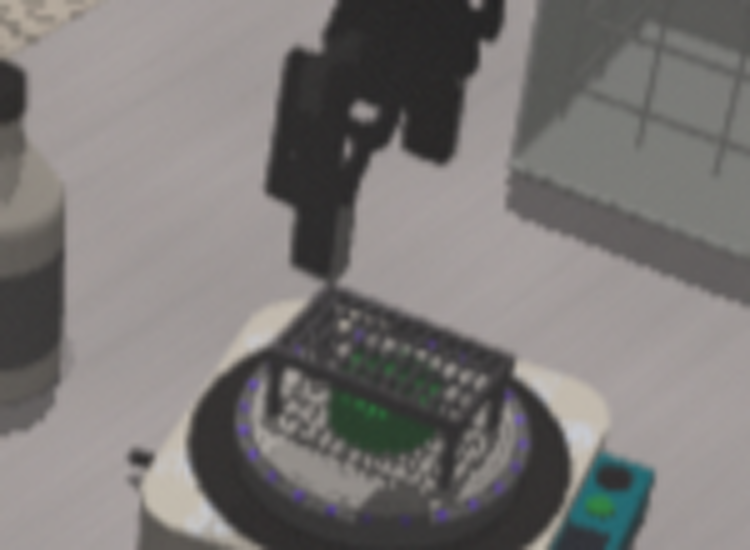

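Run:
```python
from h import *
P=np.array([plane('wrist',q,92) for q in [(386,135),(484,137),(463,290),(379,287)]])
print('rack',P.mean(0))
from scipy.optimize import least_squares
# black ring outer edge z=35: left,right,top,bottom-ish
Q=np.array([plane('wrist',q,35)[:2] for q in [(289,190),(528,185),(400,71),(424,305),(310,117),(510,120)]])
r=least_squares(lambda x:np.hypot(*(Q-x[:2]).T)-x[2],[580,-262,70]);print(r.x,r.fun.round(1))
Q=np.array([plane('wrist',q,52)[:2] for q in [(322,191),(406,109),(456,117),(499,170),(500,216),(340,149),(355,268)]])
r=least_squares(lambda x:np.hypot(*(Q-x[:2]).T)-x[2],[580,-262,60]);print(r.x,r.fun.round(1))
print(plane('wrist',(421,211),74))
```

```text
rack [ 581.64553973 -265.26644034   92.        ]
[ 580.43635355 -264.21627201   88.98661597] [-2.1  0.1 -0.7  0.5  2.6 -0.4]
[ 581.17308305 -264.40720218   63.03318161] [ 0.5  0.1 -0.2 -0.7  0.8 -0.1 -0.5]
[ 580.76108419 -265.72503601   74.        ]
```

{"method": "arm_command", "body": {
  "series": [
    {"delta_rot": [0,0,0],"translation": [-1.6,3.5,0],"grip": 1},
    {"delta_rot": [0,0,0],"translation": [-1.6,3.7,0],"grip": 1},
    {"delta_rot": [0,0,0],"translation": [-1.6,3.7,0],"grip": 1},
    {"delta_rot": [0,0,0],"translation": [-1.6,3.7,0],"grip": 1},
    {"delta_rot": [0,0,0],"translation": [-1.6,3.7,0],"grip": 1}
  ]
}}

```text
time: 16.07
tool_pos: [475.8, -19.3, 194.9]
ee_rot: [3.137, 0.007, 0.165]
force: [0.0, 2.3, -0.2]
width: 85.5
```

{"method": "arm_command", "body": {
  "series": [
    {"delta_rot": [0,0,0],"translation": [-1.6,3.5,0],"grip": 1},
    {"delta_rot": [0,0,0],"translation": [-1,2.5,-1],"grip": 1},
    {"delta_rot": [0,0,0],"translation": [0,0,-1],"grip": 1},
    {"delta_rot": [0,0,0],"translation": [0,0,0],"grip": 1}
  ]
}}

```text
time: 16.4
tool_pos: [447.5, 46.8, 174.0]
ee_rot: [3.138, 0.006, 0.169]
force: [-0.3, -0.2, -0.1]
width: 85.4
```

Run:
```python
from h import *
s=arm.state();print(s['tool_pos'],s['ee_rot'],s['width'],s['force'])
shot('wrist','w13')
print(proj('wrist',[[437,64,46],[437,64,0]]))
```

```text
[447.48496309  46.8003313  174.01049739] [3.13814318 0.00578814 0.16941148] 85.40712040084006 [-0.25145684 -0.23317747 -0.06485434]
[[286.10785958 239.19302911]
 [289.90423571 221.00571001]]
```

View pics/w13.png

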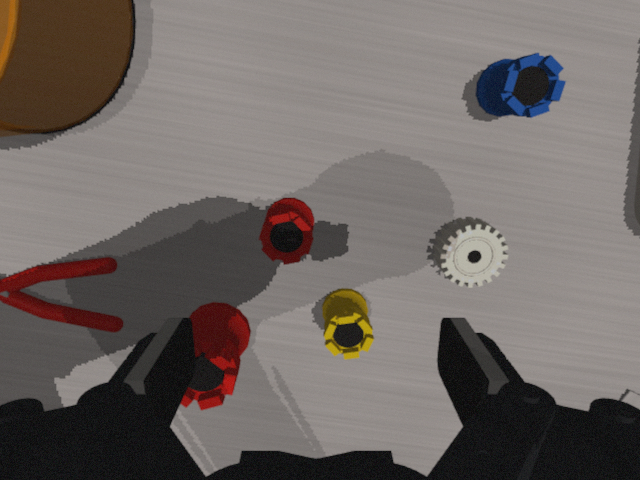

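{"method": "arm_command", "body": {
  "series": [
    {"delta_rot": [0.2,-0.3,0],"translation": [-1,1.6,-1],"grip": 1},
    {"delta_rot": [0,0,0],"translation": [0,0,-2.5],"grip": 1},
    {"delta_rot": [0,0,0],"translation": [0,0,-3],"grip": 1},
    {"delta_rot": [0,0,0],"translation": [0,0,-2],"grip": 1},
    {"delta_rot": [0,0,0],"translation": [0,0,0],"grip": 1}
  ]
}}

```text
time: 16.87
tool_pos: [443.4, 59.8, 89.8]
ee_rot: [3.14, -0.006, 0.163]
force: [0.0, -0.5, -0.5]
width: 85.2
```

{"method": "arm_command", "body": {
  "series": [
    {"delta_rot": [0,0,0],"translation": [0,0,0],"grip": 1}
  ]
}}

```text
time: 16.95
tool_pos: [443.9, 58.7, 89.6]
ee_rot: [3.139, -0.004, 0.162]
force: [-0.2, -0.5, 0.1]
width: 85.3
```

{"method": "arm_command", "body": {
  "series": [
    {"delta_rot": [0,0.2,0],"translation": [-0.6,0.5,-0.5],"grip": 1},
    {"delta_rot": [0,0,0],"translation": [0,0,-1.2],"grip": 1},
    {"delta_rot": [0,0,0],"translation": [0,0,-0.6],"grip": 1},
    {"delta_rot": [0,0,0],"translation": [0,0,0],"grip": 1},
    {"delta_rot": [0,0,0],"translation": [0,0,0],"grip": 1}
  ]
}}

```text
time: 17.37
tool_pos: [441.1, 63.8, 69.9]
ee_rot: [3.141, -0.006, 0.158]
force: [-0.5, 0.0, 0.9]
width: 85.1
```

Run:
```python
from h import *
s=arm.state();print(s['tool_pos'],s['ee_rot'],s['width'],s['force'])
shot('wrist','w14')
print(proj('wrist',[[437,64,46],[437,64,0],s['tool_pos']]))
```

```text
[441.10790146  63.81316636  69.86613655] [ 3.14112928 -0.00572632  0.15772265] 85.05449641009628 [-0.47317291  0.01905035  0.88973289]
[[312.66515072 305.28021251]
 [313.32500521 267.29635364]
 [314.32607594 323.70574515]]
```

View pics/w14.png

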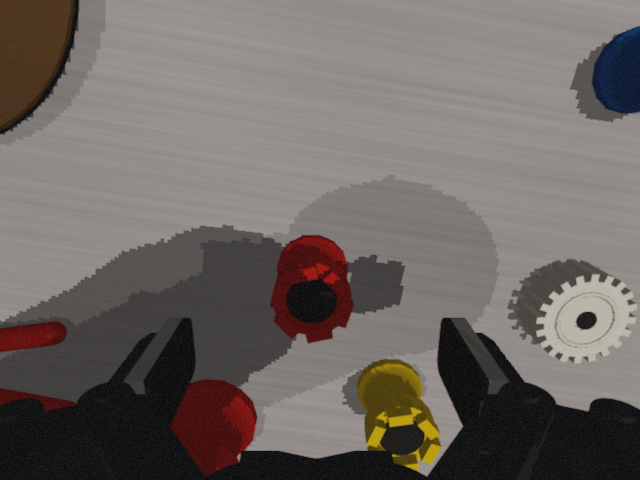

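{"method": "arm_command", "body": {
  "series": [
    {"delta_rot": [0,0.3,0],"translation": [-0.4,0,-1],"grip": 1},
    {"delta_rot": [0,0,0],"translation": [0,0,-1.2],"grip": 1},
    {"delta_rot": [0,0,0],"translation": [0,0,-0.8],"grip": 1},
    {"delta_rot": [0,0,0],"translation": [0,0,0],"grip": 1},
    {"delta_rot": [0,0,0],"translation": [0,0,0],"grip": 1}
  ]
}}

```text
time: 17.83
tool_pos: [437.7, 64.8, 40.0]
ee_rot: [-3.139, -0.004, 0.158]
force: [0.3, 0.1, -0.0]
width: 85.4
```

{"method": "arm_command", "body": {
  "series": [
    {"delta_rot": [-0.2,0.2,0],"translation": [0,0,-1],"grip": 1},
    {"delta_rot": [0,0,0],"translation": [0,0,-0.9],"grip": 1},
    {"delta_rot": [0,0,0],"translation": [0,0,-0.2],"grip": 1},
    {"delta_rot": [0,0,0],"translation": [0,0,0],"grip": 1},
    {"delta_rot": [0,0,0],"translation": [0,0,0],"grip": 1}
  ]
}}

```text
time: 18.25
tool_pos: [438.2, 65.2, 17.9]
ee_rot: [3.141, -0.0, 0.159]
force: [0.3, 0.1, -0.4]
width: 85.2
```

Run:
```python
from h import *
s=arm.state();print(s['tool_pos'],s['ee_rot'],s['width'],s['force'])
shot('wrist','w15')
shot('side','s15',(260,220,460,370),4)
print(proj('wrist',[[437,64,46],[437,64,0],s['tool_pos']]))
```

```text
[438.21784652  65.22176975  17.93937309] [ 3.14091381e+00 -4.03432955e-04  1.58548371e-01] 85.24139599516398 [ 0.28513357  0.11177938 -0.35131607]
[[317.32024043 371.15573807]
 [317.018608   305.8122243 ]
 [314.45453807 323.81224398]]
```

View pics/w15.png

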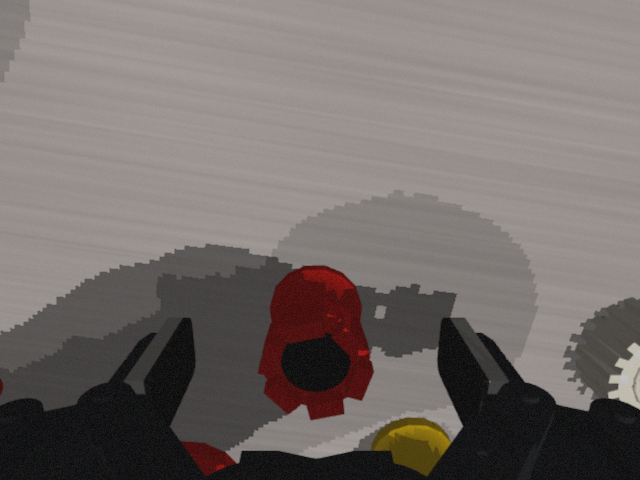

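View pics/s15.png

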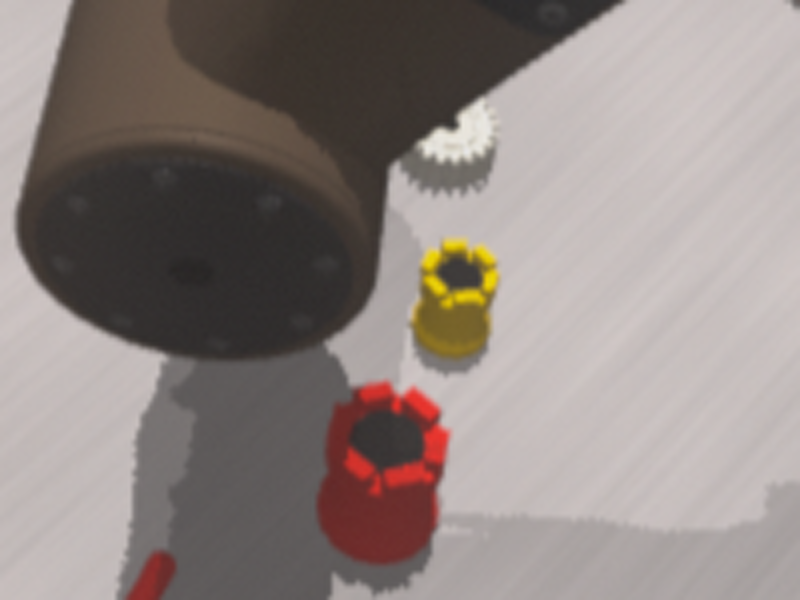

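Well centred on the red tower (columns 260–372, mid 316). Close.

{"method": "arm_command", "body": {
  "series": [
    {"delta_rot": [0,0,0],"translation": [0,0,0],"grip": 0.6},
    {"delta_rot": [0,0,0],"translation": [0,0,0],"grip": 0.5},
    {"delta_rot": [0,0,0],"translation": [0,0,0],"grip": 0.4},
    {"delta_rot": [0,0,0],"translation": [0,0,0],"grip": 0.3},
    {"delta_rot": [0,0,0],"translation": [0,0,0],"grip": 0.1}
  ]
}}

```text
time: 18.77
tool_pos: [439.3, 65.8, 19.7]
ee_rot: [-3.141, -0.003, 0.159]
force: [-0.2, -0.2, 0.3]
width: 33.9
```

{"method": "arm_command", "body": {
  "series": [
    {"delta_rot": [0,0,0],"translation": [0,0,0],"grip": 0},
    {"delta_rot": [0,0,0],"translation": [0,0,0],"grip": 0},
    {"delta_rot": [0,0,0],"translation": [0,0,0],"grip": 0}
  ]
}}

```text
time: 19.02
tool_pos: [439.3, 65.8, 19.9]
ee_rot: [-3.141, -0.004, 0.159]
force: [0.2, -0.2, 0.3]
width: 34.2
```

Run:
```python
from h import *
s=arm.state();print(s['tool_pos'],s['ee_rot'],s['width'],s['force'])
shot('wrist','w16')
```

```text
[439.28474602  65.81806445  19.92800771] [-3.14075399 -0.00397057  0.15859877] 34.196119031108864 [ 0.1691499  -0.2058449   0.26284154]
```

View pics/w16.png

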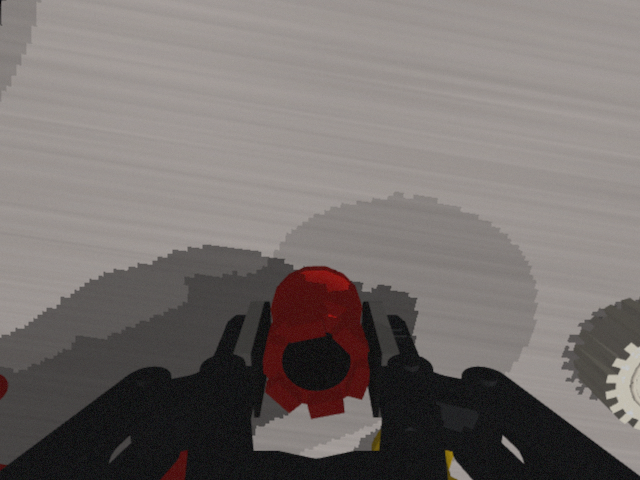

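{"method": "arm_command", "body": {
  "series": [
    {"delta_rot": [0,0,0],"translation": [0,0,1],"grip": 0},
    {"delta_rot": [0,0,0],"translation": [0,0,3],"grip": 0},
    {"delta_rot": [0,0,0],"translation": [0,0,4],"grip": 0},
    {"delta_rot": [0,0,0],"translation": [0,0,4],"grip": 0},
    {"delta_rot": [0,0,0],"translation": [0,0,3],"grip": 0}
  ]
}}

```text
time: 19.48
tool_pos: [432.9, 62.0, 168.2]
ee_rot: [3.136, 0.013, 0.157]
force: [0.5, 0.7, -1.2]
width: 34.0
```

{"method": "arm_command", "body": {
  "series": [
    {"delta_rot": [0,0,0],"translation": [0.8,-1.8,0],"grip": 0},
    {"delta_rot": [0,0,0],"translation": [1.5,-3.4,0],"grip": 0},
    {"delta_rot": [0,0,0],"translation": [1.5,-3.5,0],"grip": 0},
    {"delta_rot": [0,0,0],"translation": [1.5,-3.5,0],"grip": 0},
    {"delta_rot": [0,0,0],"translation": [1.5,-3.5,0],"grip": 0}
  ]
}}

```text
time: 19.9
tool_pos: [506.2, -93.8, 179.5]
ee_rot: [3.141, -0.007, 0.17]
force: [1.2, 1.0, -0.1]
width: 33.9
```

{"method": "arm_command", "body": {
  "series": [
    {"delta_rot": [0,0,0],"translation": [1.5,-3.5,0],"grip": 0},
    {"delta_rot": [0,0,0],"translation": [1.5,-3.5,0],"grip": 0},
    {"delta_rot": [0,0,0],"translation": [1.5,-3.5,0],"grip": 0},
    {"delta_rot": [0,0,0],"translation": [0.8,-1.8,0],"grip": 0},
    {"delta_rot": [0,0,0],"translation": [0,0,0],"grip": 0}
  ]
}}

```text
time: 20.32
tool_pos: [561.9, -229.5, 177.7]
ee_rot: [3.141, -0.006, 0.166]
force: [0.3, 0.6, -0.8]
width: 34.0
```

{"method": "arm_command", "body": {
  "series": [
    {"delta_rot": [0,0,0],"translation": [1.3,-2,0],"grip": 0},
    {"delta_rot": [0,0,0],"translation": [0.2,-0.5,-1],"grip": 0},
    {"delta_rot": [0,0,0],"translation": [0,0,-1],"grip": 0},
    {"delta_rot": [0,0,0],"translation": [0,0,0],"grip": 0},
    {"delta_rot": [0,0,0],"translation": [0,0,0],"grip": 0}
  ]
}}

```text
time: 20.73
tool_pos: [575.4, -255.9, 153.6]
ee_rot: [-3.14, -0.002, 0.162]
force: [-0.1, 0.3, -0.2]
width: 34.0
```

Run:
```python
from h import *
s=arm.state();print(s['tool_pos'],s['ee_rot'],s['width'],s['force'])
shot('wrist','w17')
print('tower off',plane('wrist',(315,361),s['tool_pos'][2]+26)-s['tool_pos'])
```

```text
[ 575.36518903 -255.94493892  153.55506406] [-3.14009280e+00 -2.15357779e-03  1.61574311e-01] 34.00716278675767 [-0.06275557  0.29344069 -0.23923186]
tower off [ 0.83137805  0.05698178 26.        ]
```

View pics/w17.png

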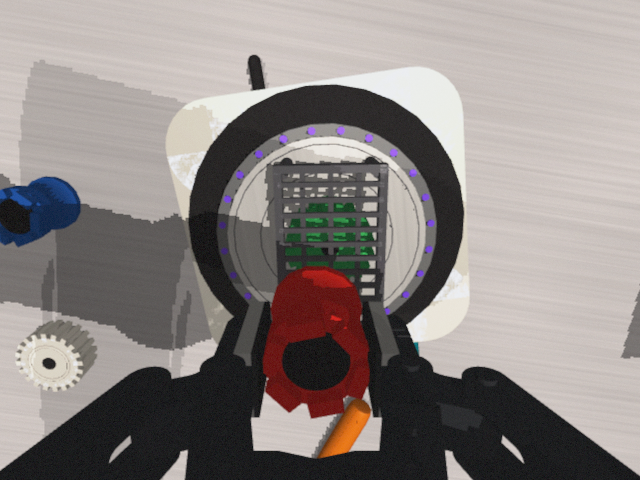

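{"method": "arm_command", "body": {
  "series": [
    {"delta_rot": [-0.1,0,0],"translation": [0.4,-0.6,-0.6],"grip": 0},
    {"delta_rot": [0,0,0],"translation": [0,0,-1],"grip": 0},
    {"delta_rot": [0,0,0],"translation": [0,0,-0.8],"grip": 0},
    {"delta_rot": [0,0,0],"translation": [0,0,0],"grip": 0},
    {"delta_rot": [0,0,0],"translation": [0,0,0],"grip": 0}
  ]
}}

```text
time: 21.2
tool_pos: [579.6, -259.7, 128.4]
ee_rot: [3.141, -0.003, 0.165]
force: [0.5, -0.6, 0.2]
width: 34.0
```

{"method": "arm_command", "body": {
  "series": [
    {"delta_rot": [0,0,0],"translation": [0,-0.3,-0.5],"grip": 0},
    {"delta_rot": [0,0,0],"translation": [0,0,-0.4],"grip": 0},
    {"delta_rot": [0,0,0],"translation": [0,0,0],"grip": 0},
    {"delta_rot": [0,0,0],"translation": [0,0,0],"grip": 0}
  ]
}}

```text
time: 21.53
tool_pos: [579.7, -262.8, 118.6]
ee_rot: [3.141, -0.003, 0.166]
force: [-0.2, 0.3, -0.4]
width: 34.1
```

Run:
```python
from h import *
s=arm.state();print(s['tool_pos'],s['ee_rot'],s['width'],s['force'])
shot('wrist','w18')
shot('side','s18',(300,60,450,170),5)
```

```text
[ 579.65742547 -262.75605643  118.61781697] [ 3.14101623 -0.00345366  0.16551092] 34.08726121773586 [-0.19457938  0.27339005 -0.4374693 ]
```

View pics/w18.png

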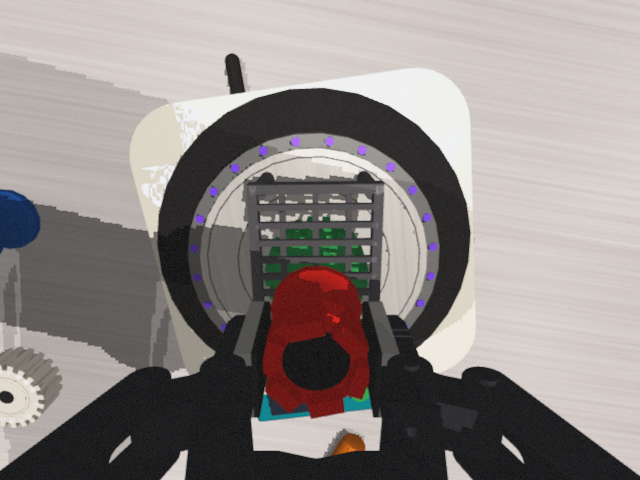

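View pics/s18.png

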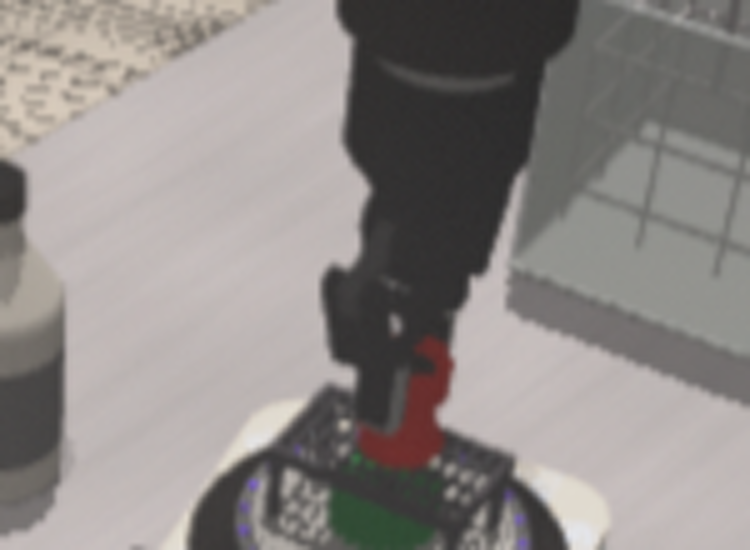

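{"method": "arm_command", "body": {
  "series": [
    {"delta_rot": [0,0,0],"translation": [0.1,0,-0.3],"grip": 0},
    {"delta_rot": [0,0,0],"translation": [0,0,-0.2],"grip": 0},
    {"delta_rot": [0,0,0],"translation": [0,0,0],"grip": 0}
  ]
}}

```text
time: 21.88
tool_pos: [581.2, -262.8, 114.1]
ee_rot: [3.141, -0.005, 0.165]
force: [-0.1, 0.6, -0.2]
width: 34.0
```

{"method": "arm_command", "body": {
  "series": [
    {"delta_rot": [0,0,0],"translation": [0,0,-0.1],"grip": 0},
    {"delta_rot": [0,0,0],"translation": [0,0,-0.1],"grip": 0},
    {"delta_rot": [0,0,0],"translation": [0,0,0],"grip": 0}
  ]
}}

```text
time: 22.13
tool_pos: [581.2, -262.8, 111.8]
ee_rot: [3.141, -0.005, 0.166]
force: [-0.7, 0.6, -0.6]
width: 34.0
```

{"method": "arm_command", "body": {
  "series": [
    {"delta_rot": [0,0,0],"translation": [0,0,-0.1],"grip": 0},
    {"delta_rot": [0,0,0],"translation": [0,0,0],"grip": 0},
    {"delta_rot": [0,0,0],"translation": [0,0,0],"grip": 0}
  ]
}}

```text
time: 22.38
tool_pos: [581.8, -263.0, 112.2]
ee_rot: [3.14, -0.006, 0.166]
force: [-0.4, 0.3, -0.3]
width: 34.1
```

Contact (z no longer falls). Release and retreat upward.

{"method": "arm_command", "body": {
  "series": [
    {"delta_rot": [0,0,0],"translation": [0,0,0],"grip": 0.5},
    {"delta_rot": [0,0,0],"translation": [0,0,0],"grip": 0.65},
    {"delta_rot": [0,0,0],"translation": [0,0,0],"grip": 0.8},
    {"delta_rot": [0,0,0],"translation": [0,0,1],"grip": 0.8},
    {"delta_rot": [0,0,0],"translation": [0,0,2.5],"grip": 0.8}
  ]
}}

```text
time: 22.8
tool_pos: [578.8, -262.1, 143.1]
ee_rot: [-3.14, 0.002, 0.165]
force: [-0.7, -0.1, 0.4]
width: 68.4
```

{"method": "arm_command", "body": {
  "series": [
    {"delta_rot": [0,0,0],"translation": [0,0,3.8],"grip": 1},
    {"delta_rot": [0,0,0],"translation": [0,0,3.8],"grip": 1},
    {"delta_rot": [0,0,0],"translation": [0,2,2],"grip": 1},
    {"delta_rot": [0,0,0],"translation": [-0.3,3.8,1],"grip": 1},
    {"delta_rot": [0,0,0],"translation": [0,2,0],"grip": 1}
  ]
}}

```text
time: 23.22
tool_pos: [575.7, -186.6, 261.2]
ee_rot: [3.14, -0.002, 0.16]
force: [0.1, -0.5, -0.4]
width: 85.5
```

Run:
```python
from h import *
s=arm.state();print(s['tool_pos'],s['ee_rot'],s['width'],s['force'])
shot('wrist','w19')
shot('side','s19',(300,80,450,190),5)
```

```text
[ 575.73944681 -186.58510249  261.23413579] [ 3.14016491e+00 -2.25783138e-03  1.59834057e-01] 85.48750845684043 [ 0.14305893 -0.47405658 -0.43264492]
```

View pics/w19.png

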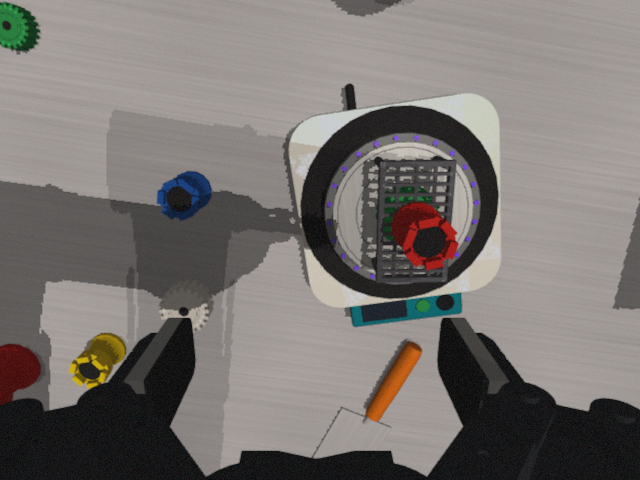

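View pics/s19.png

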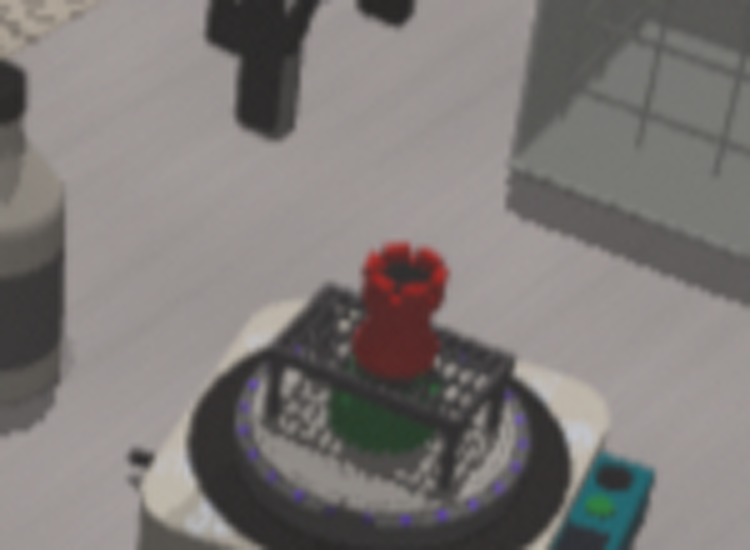

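Run:
```python
from h import *
s=arm.state();print(s['qpos'])
P=plane('wrist',(429,242),138);print('tower head',P)
print('deck',np.mean([plane('wrist',q,92) for q in [(379,160),(455,160),(444,282),(377,279)]],0))
```

```text
[ 1.09401378e-02  2.26706330e-01 -1.07665648e-01  5.90867057e-04
 -1.23553556e+00  1.72238051e+00]
tower head [ 580.91105328 -261.09220495  138.        ]
deck [ 581.24200177 -261.01064245   92.        ]
```

{"method": "arm_command", "body": {
  "series": [
    {"delta_rot": [0,0,-6.5],"translation": [-0.2,3,0],"grip": 1},
    {"delta_rot": [0,0,-6.5],"translation": [-0.2,3.8,0],"grip": 1},
    {"delta_rot": [0,0,-6.5],"translation": [-0.2,3.8,0],"grip": 1},
    {"delta_rot": [0,0,-6.5],"translation": [-0.2,3.8,0],"grip": 1},
    {"delta_rot": [0,0,-6.5],"translation": [-0.2,3.8,0],"grip": 1}
  ]
}}

```text
time: 23.73
tool_pos: [564.6, -8.6, 261.6]
ee_rot: [3.139, -0.001, -0.416]
force: [0.9, 0.0, 0.8]
width: 85.5
```

{"method": "arm_command", "body": {
  "series": [
    {"delta_rot": [0,0,-6.5],"translation": [-0.2,3.8,0],"grip": 1},
    {"delta_rot": [0,0,-6.5],"translation": [-0.2,3.8,0],"grip": 1},
    {"delta_rot": [0,0,-6.5],"translation": [-0.2,3.8,0],"grip": 1},
    {"delta_rot": [0,0,-6.5],"translation": [-0.2,3.8,0],"grip": 1},
    {"delta_rot": [0,0,-6.5],"translation": [-0.2,3.8,0],"grip": 1}
  ]
}}

```text
time: 24.15
tool_pos: [553.1, 184.2, 263.9]
ee_rot: [3.14, -0.002, -1.004]
force: [1.2, -0.3, 0.4]
width: 85.8
```

{"method": "arm_command", "body": {
  "series": [
    {"delta_rot": [0,0,-5],"translation": [0,3.5,0],"grip": 1},
    {"delta_rot": [0,0,-3],"translation": [0,3,0],"grip": 1},
    {"delta_rot": [0,0,0],"translation": [0,0.8,0],"grip": 1},
    {"delta_rot": [0,0,0],"translation": [0,0,0],"grip": 1}
  ]
}}

```text
time: 24.48
tool_pos: [552.3, 265.9, 264.2]
ee_rot: [3.139, -0.003, -1.153]
force: [0.4, -0.4, -0.4]
width: 85.7
```

Run:
```python
from h import *
s=arm.state();print(s['tool_pos'],s['ee_rot'],s['width'],s['force'])
shot('wrist','w20')
print(proj('wrist',[[551,269,156]]))
```

```text
[552.26209872 265.85854322 264.18466816] [ 3.13890435e+00 -2.67959442e-03 -1.15278325e+00] 85.66306517575795 [ 0.43500477 -0.43008525 -0.36706038]
[[316.20591683 244.59878523]]
```

View pics/w20.png

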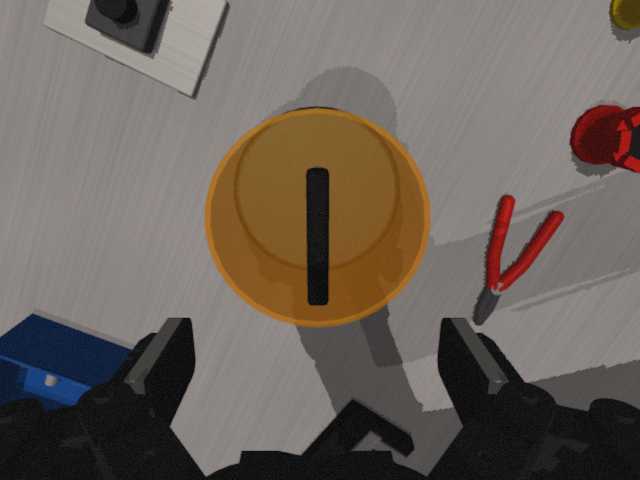

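Run:
```python
from h import *
a=plane('wrist',(317.5,168),156);b=plane('wrist',(317.5,305),156);print(a,b,(a+b)/2,np.linalg.norm(a-b),np.arctan2(*(a-b)[1::-1]))
```

```text
[569.6700407  224.96984297 156.        ] [533.28740276 306.87568653 156.        ] [551.47872173 265.92276475 156.        ] 89.62289635874689 -1.152775504881109
```

{"method": "arm_command", "body": {
  "series": [
    {"delta_rot": [0.1,0,0],"translation": [-0.1,0,-1],"grip": 1},
    {"delta_rot": [0,0,0],"translation": [0,0,-3],"grip": 1},
    {"delta_rot": [0,0,0],"translation": [0,0,-3],"grip": 1},
    {"delta_rot": [0,0,0],"translation": [0,0,-1.5],"grip": 1},
    {"delta_rot": [0,0,0],"translation": [0,0,0],"grip": 0.6}
  ]
}}

```text
time: 24.95
tool_pos: [551.9, 257.7, 176.4]
ee_rot: [-3.14, 0.0, -1.155]
force: [-0.4, -0.1, 0.1]
width: 75.5
```

{"method": "arm_command", "body": {
  "series": [
    {"delta_rot": [0,0,0],"translation": [0,0,0],"grip": 0.5}
  ]
}}

```text
time: 25.03
tool_pos: [551.7, 255.8, 175.8]
ee_rot: [3.141, -0.001, -1.156]
force: [1.1, -0.1, 1.1]
width: 63.8
```

{"method": "arm_command", "body": {
  "series": [
    {"delta_rot": [0,0,0],"translation": [0,1,0],"grip": 0.6},
    {"delta_rot": [0,0,0],"translation": [0,0,-1],"grip": 0.6},
    {"delta_rot": [0,0,0],"translation": [0,0,-1.2],"grip": 0.6},
    {"delta_rot": [0,0,0],"translation": [0,0,-0.6],"grip": 0.6},
    {"delta_rot": [0,0,0],"translation": [0,0,0],"grip": 0.6}
  ]
}}

```text
time: 25.45
tool_pos: [553.8, 264.9, 149.3]
ee_rot: [-3.137, 0.001, -1.158]
force: [0.5, 0.7, -0.8]
width: 51.5
```

Run:
```python
from h import *
s=arm.state();print(s['tool_pos'],s['ee_rot'],s['width'],s['force'])
shot('wrist','w21')
shot('side','s21',(100,200,300,380),3.3)
```

```text
[553.77087085 264.92685492 149.33819038] [-3.13653974e+00  8.23726268e-04 -1.15756072e+00] 51.47372820202475 [ 0.48837011  0.666167   -0.84291975]
```

View pics/w21.png

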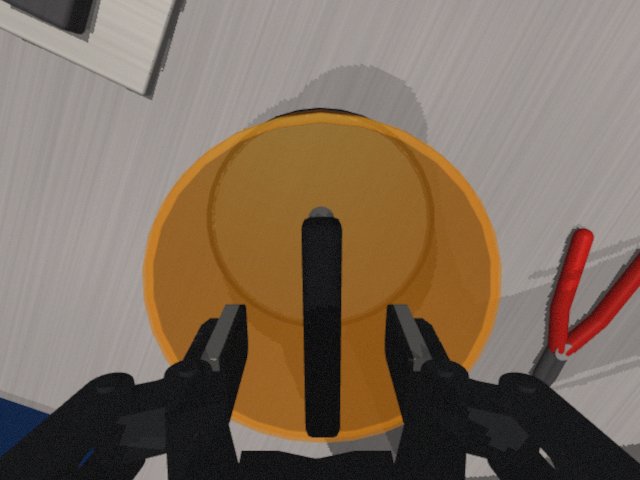

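View pics/s21.png

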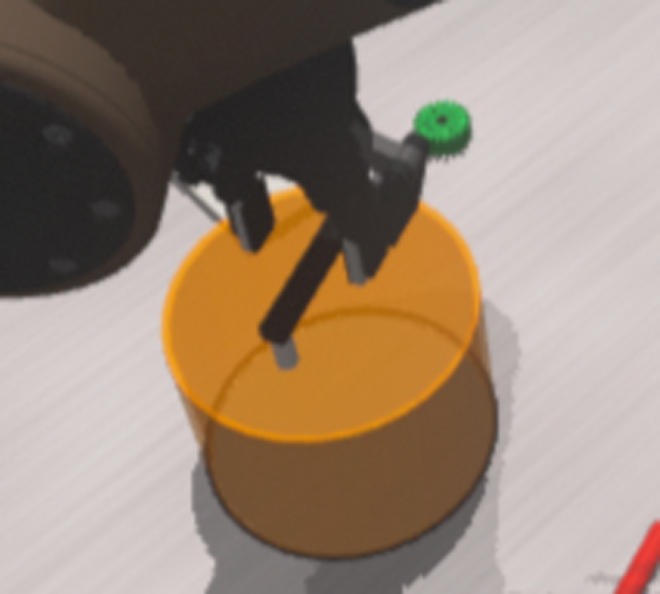

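{"method": "arm_command", "body": {
  "series": [
    {"delta_rot": [-0.1,0.3,0],"translation": [-0.2,0,-0.9],"grip": 0.6},
    {"delta_rot": [0,0,0],"translation": [0,0,-0.7],"grip": 0.6},
    {"delta_rot": [0,0,0],"translation": [0,0,0],"grip": 0.6},
    {"delta_rot": [0,0,0],"translation": [0,0,0],"grip": 0.6}
  ]
}}

```text
time: 25.88
tool_pos: [552.4, 265.6, 133.8]
ee_rot: [-3.14, 0.002, -1.157]
force: [0.7, 0.4, 0.3]
width: 51.0
```

{"method": "arm_command", "body": {
  "series": [
    {"delta_rot": [0,0,0],"translation": [0,0,-0.2],"grip": 0.6},
    {"delta_rot": [0,0,0],"translation": [0,0,0],"grip": 0.4},
    {"delta_rot": [0,0,0],"translation": [0,0,0],"grip": 0.3},
    {"delta_rot": [0,0,0],"translation": [0,0,0],"grip": 0.2},
    {"delta_rot": [0,0,0],"translation": [0,0,0],"grip": 0.1}
  ]
}}

```text
time: 26.3
tool_pos: [552.3, 265.6, 131.6]
ee_rot: [-3.14, 0.002, -1.157]
force: [-1.3, -0.8, -0.8]
width: 13.1
```

{"method": "arm_command", "body": {
  "series": [
    {"delta_rot": [0,0,0],"translation": [0,0,0],"grip": 0},
    {"delta_rot": [0,0,0],"translation": [0,0,0],"grip": 0},
    {"delta_rot": [0,0,0],"translation": [0,0,0],"grip": 0},
    {"delta_rot": [0,0,0],"translation": [0,0,0],"grip": 0}
  ]
}}

```text
time: 26.63
tool_pos: [552.0, 265.5, 131.4]
ee_rot: [-3.141, 0.002, -1.157]
force: [-0.4, 0.4, -1.5]
width: 12.9
```

Run:
```python
from h import *
s=arm.state();print(s['tool_pos'],s['ee_rot'],s['width'],s['force'])
shot('wrist','w22')
```

```text
[551.9675414  265.47451043 131.41061994] [-3.14082467e+00  1.75264875e-03 -1.15687029e+00] 12.911345108605628 [-0.40740474  0.41955026 -1.45397382]
```

View pics/w22.png

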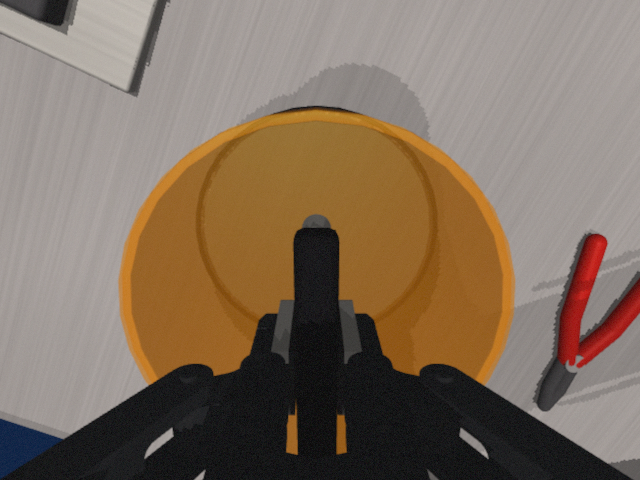

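Run:
```python
from h import *
from scipy.optimize import least_squares
s=arm.state();T=s['tool_pos'];y=s['ee_rot'][2];u=np.array([np.cos(y),np.sin(y)])
e=plane('wrist',(316,229),156);print('end',e, 'center from end',e[:2]-45*u)
Q=np.array([plane('wrist',q,120)[:2] for q in [(120,285),(513,285),(316,110),(150,200),(483,200),(220,134),(412,134)]])
r=least_squares(lambda x:np.hypot(*(Q-x[:2]).T)-x[2],[551,266,80]);print(r.x,r.fun.round(1))
d=r.x[:2]-T[:2];print('along',d@u,'across',d@[-u[1],u[0]])
d=e[:2]-45*u-T[:2];print('along',d@u,'across',d@[-u[1],u[0]])
```

```text
end [570.68122054 224.9756674  156.        ] center from end [552.58339579 266.17601618]
[551.79098586 267.71942161  78.91030261] [ 0.3  0.4  0.6 -0.8 -0.8  0.2  0.1]
along -2.1112385545427634 across 0.7224095026385765
along -0.37946659670623534 across 0.8271935980684796
```

{"method": "arm_command", "body": {
  "series": [
    {"delta_rot": [0,0,0],"translation": [0,0,0.8],"grip": 0},
    {"delta_rot": [0,0,0],"translation": [0,0,1.5],"grip": 0},
    {"delta_rot": [0,0,0],"translation": [0,0,2.5],"grip": 0},
    {"delta_rot": [0,0,0],"translation": [0,0,3],"grip": 0},
    {"delta_rot": [0,0,0],"translation": [0,0,3],"grip": 0}
  ]
}}

```text
time: 27.1
tool_pos: [546.3, 261.8, 234.8]
ee_rot: [3.124, -0.002, -1.159]
force: [0.8, 1.0, -4.2]
width: 12.9
```

{"method": "arm_command", "body": {
  "series": [
    {"delta_rot": [0,0,0],"translation": [0,0,3],"grip": 0},
    {"delta_rot": [0,0,0],"translation": [0,0,2.5],"grip": 0},
    {"delta_rot": [0,0,0],"translation": [0,0,1],"grip": 0},
    {"delta_rot": [0,0,0],"translation": [0,0,0],"grip": 0}
  ]
}}

```text
time: 27.43
tool_pos: [547.1, 261.8, 311.5]
ee_rot: [3.132, 0.0, -1.159]
force: [-0.4, 0.5, -3.0]
width: 12.6
```

Run:
```python
from h import *
s=arm.state();print(s['tool_pos'],s['ee_rot'],s['width'],s['force'],s['wrist_torque'])
print(plane('side',(298,150),0),plane('scene',(158,318),0))
shot('wrist','w23');shot('side','s23');shot('scene','c23')
```

```text
[547.09879116 261.82363274 311.49234525] [ 3.13213030e+00  1.32945718e-04 -1.15859176e+00] 12.604753840453876 [-0.40176202  0.46020295 -2.99503468] [-0.01717122 -0.12167433  0.01209985]
[ 7.85509102e+02 -2.21968753e+02 -1.13686838e-13] [ 782.6545153  -210.85182301    0.        ]
```

View pics/w23.png

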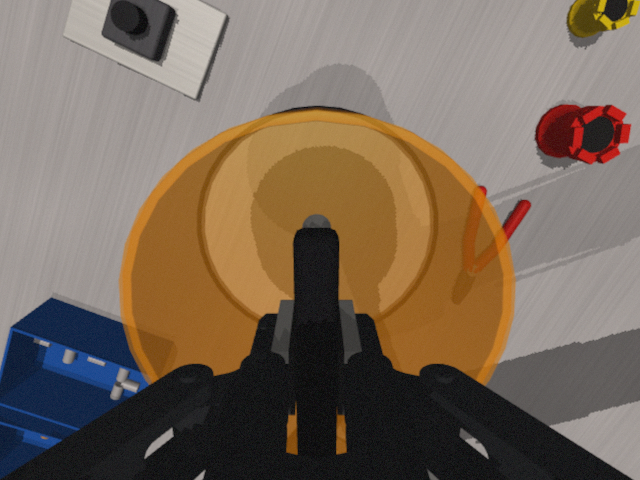

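View pics/s23.png

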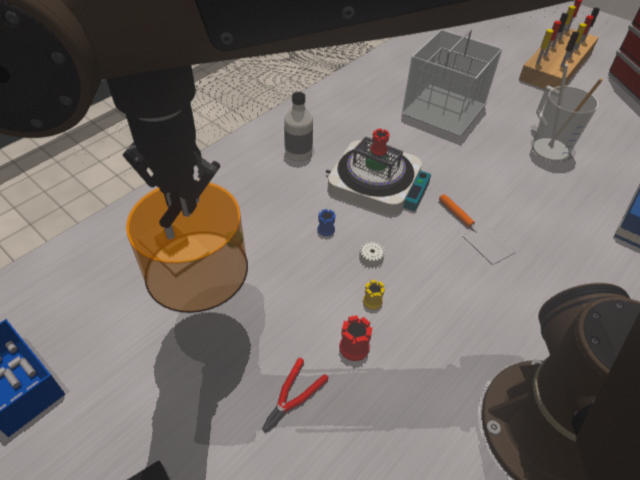

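View pics/c23.png

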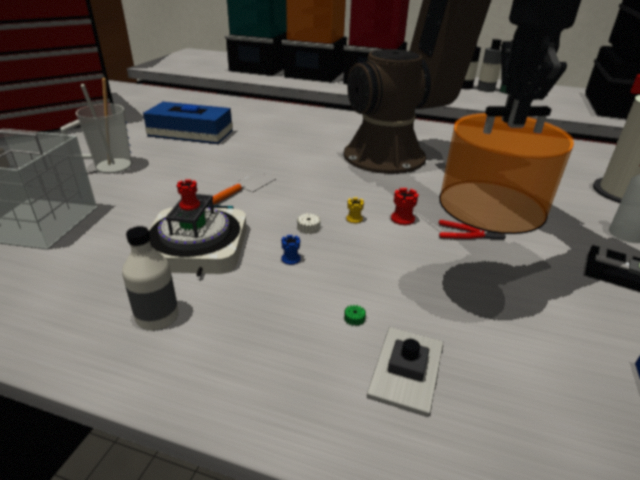

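{"method": "arm_command", "body": {
  "series": [
    {"delta_rot": [0.2,-0.5,0],"translation": [0.1,-1.5,0],"grip": 0},
    {"delta_rot": [0,0,0],"translation": [0.2,-3,0],"grip": 0},
    {"delta_rot": [0,0,0],"translation": [0.2,-3.6,0],"grip": 0},
    {"delta_rot": [0,0,0],"translation": [0.2,-3.6,0],"grip": 0},
    {"delta_rot": [0,0,0],"translation": [0.2,-3.6,0],"grip": 0}
  ]
}}

```text
time: 28.0
tool_pos: [550.7, 107.4, 296.4]
ee_rot: [3.122, -0.001, -1.151]
force: [0.9, 0.1, -3.1]
width: 12.8
```

{"method": "arm_command", "body": {
  "series": [
    {"delta_rot": [0,0,0],"translation": [0.2,-3.6,0],"grip": 0},
    {"delta_rot": [0,0,0],"translation": [0.2,-3.6,0],"grip": 0},
    {"delta_rot": [0,0,0],"translation": [0.2,-3.6,0],"grip": 0},
    {"delta_rot": [0,0,0],"translation": [0.2,-3.6,0],"grip": 0},
    {"delta_rot": [0,0,0],"translation": [0.2,-3.6,0],"grip": 0}
  ]
}}

```text
time: 28.42
tool_pos: [554.5, -82.7, 287.4]
ee_rot: [3.108, 0.002, -1.149]
force: [0.3, -0.0, -4.4]
width: 12.7
```

{"method": "arm_command", "body": {
  "series": [
    {"delta_rot": [0.4,-0.9,0],"translation": [0.3,0,1.5],"grip": 0},
    {"delta_rot": [0.3,-0.8,0],"translation": [0.3,0,1],"grip": 0},
    {"delta_rot": [0,0,0],"translation": [0,0,0],"grip": 0},
    {"delta_rot": [0,0,0],"translation": [0,0,0],"grip": 0}
  ]
}}

```text
time: 28.75
tool_pos: [556.6, -90.7, 306.4]
ee_rot: [3.129, 0.004, -1.158]
force: [0.0, 0.6, -3.5]
width: 13.0
```

{"method": "arm_command", "body": {
  "series": [
    {"delta_rot": [0.3,-0.7,0],"translation": [0.4,-2,0.5],"grip": 0},
    {"delta_rot": [0,0,0],"translation": [0.4,-3,0.2],"grip": 0},
    {"delta_rot": [0,0,0],"translation": [0.4,-3,0.2],"grip": 0},
    {"delta_rot": [0,0,0],"translation": [0.3,-3,0.2],"grip": 0},
    {"delta_rot": [0,0,0],"translation": [0.3,-2,0.2],"grip": 0}
  ]
}}

```text
time: 29.17
tool_pos: [574.2, -214.8, 315.5]
ee_rot: [3.139, 0.009, -1.143]
force: [-0.1, 1.0, -3.9]
width: 12.8
```

{"method": "arm_command", "body": {
  "series": [
    {"delta_rot": [0,0,0],"translation": [0,0,0],"grip": 0}
  ]
}}

```text
time: 29.25
tool_pos: [574.6, -216.5, 314.4]
ee_rot: [3.138, 0.009, -1.144]
force: [-0.8, 1.5, -3.1]
width: 13.0
```

{"method": "arm_command", "body": {
  "series": [
    {"delta_rot": [-0.4,-0.4,0],"translation": [0.2,-1.8,0],"grip": 0},
    {"delta_rot": [0,0,0],"translation": [0.2,-1.8,0],"grip": 0},
    {"delta_rot": [0,0,0],"translation": [0.1,-0.5,0],"grip": 0},
    {"delta_rot": [0,0,0],"translation": [0,0,0],"grip": 0},
    {"delta_rot": [0,0,0],"translation": [0,0,0],"grip": 0}
  ]
}}

```text
time: 29.67
tool_pos: [580.1, -253.1, 308.8]
ee_rot: [3.136, 0.006, -1.139]
force: [-0.4, 1.6, -4.3]
width: 12.9
```

Run:
```python
from h import *
s=arm.state();print(s['tool_pos'],s['ee_rot'],s['width'],s['force'],s['wrist_torque'])
shot('wrist','w24');shot('side','s24',(260,0,500,220),2.7)
print(proj('wrist',[[580.3,-262,138],[580.3,-262,52]]))
```

```text
[ 580.1384843  -253.10262087  308.83426055] [ 3.13577417  0.00557841 -1.13869247] 12.879676833902158 [-0.42712367  1.61897798 -4.25141281] [ 0.04622899  0.02041797 -0.02308571]
[[320.64840674 201.3345214 ]
 [319.17782881 181.16812319]]
```

View pics/w24.png

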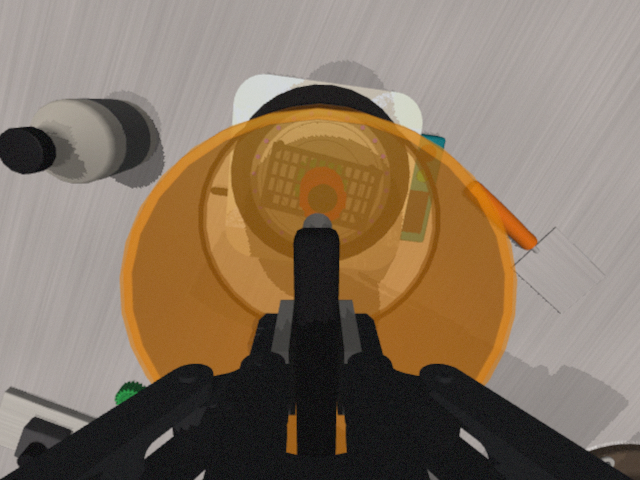

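View pics/s24.png

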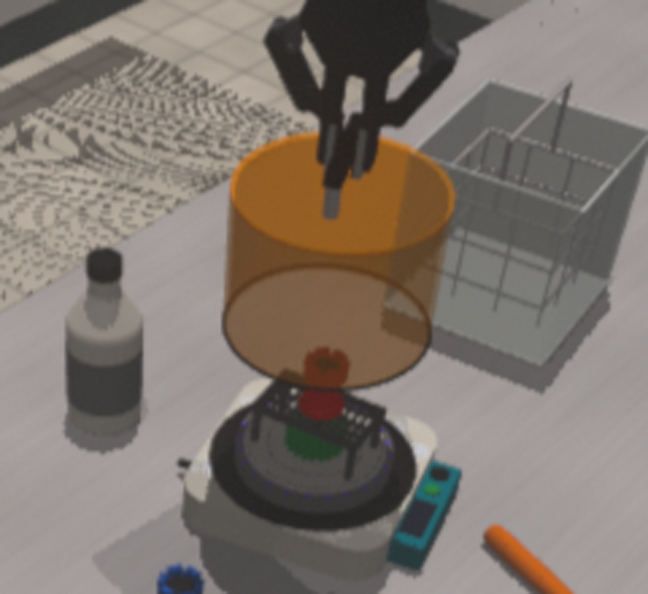

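{"method": "arm_command", "body": {
  "series": [
    {"delta_rot": [-0.15,-0.45,0],"translation": [0,-0.9,-0.3],"grip": 0},
    {"delta_rot": [0,0,0],"translation": [0,0,-1],"grip": 0},
    {"delta_rot": [0,0,0],"translation": [0,0,-1],"grip": 0},
    {"delta_rot": [0,0,0],"translation": [0,0,0],"grip": 0},
    {"delta_rot": [0,0,0],"translation": [0,0,0],"grip": 0}
  ]
}}

```text
time: 30.18
tool_pos: [580.1, -260.1, 284.0]
ee_rot: [-3.139, -0.001, -1.135]
force: [-1.1, 0.0, -2.9]
width: 13.0
```

{"method": "arm_command", "body": {
  "series": [
    {"delta_rot": [0,0,0],"translation": [0,-0.2,-1.2],"grip": 0},
    {"delta_rot": [0,0,0],"translation": [-0.1,0,-1.3],"grip": 0},
    {"delta_rot": [0,0,0],"translation": [-0.1,0,-1.2],"grip": 0},
    {"delta_rot": [0,0,0],"translation": [0,0,0],"grip": 0},
    {"delta_rot": [0,0,0],"translation": [0,0,0],"grip": 0}
  ]
}}

```text
time: 30.6
tool_pos: [577.8, -262.4, 243.7]
ee_rot: [-3.139, -0.001, -1.135]
force: [0.7, -0.2, -3.3]
width: 12.7
```

{"method": "arm_command", "body": {
  "series": [
    {"delta_rot": [0,0.1,0],"translation": [0.3,0,-1.2],"grip": 0},
    {"delta_rot": [0,0,0],"translation": [0,0,-1.3],"grip": 0},
    {"delta_rot": [0,0,0],"translation": [0,0,-1.2],"grip": 0},
    {"delta_rot": [0,0,0],"translation": [0,0,0],"grip": 0},
    {"delta_rot": [0,0,0],"translation": [0,0,0],"grip": 0}
  ]
}}

```text
time: 31.02
tool_pos: [583.0, -263.0, 205.4]
ee_rot: [-3.138, -0.003, -1.135]
force: [0.6, 0.1, -2.6]
width: 13.0
```

Run:
```python
from h import *
s=arm.state();print(s['tool_pos'],s['ee_rot'],s['width'],s['force'],s['wrist_torque'])
shot('wrist','w25');shot('side','s25',(260,40,500,260),2.7)
```

```text
[ 583.00544033 -262.96229952  205.37722348] [-3.13842709e+00 -2.64437611e-03 -1.13498868e+00] 12.957004707702737 [ 0.55062501  0.06759306 -2.62745843] [ 0.01450805  0.01324984 -0.00145064]
```

View pics/w25.png

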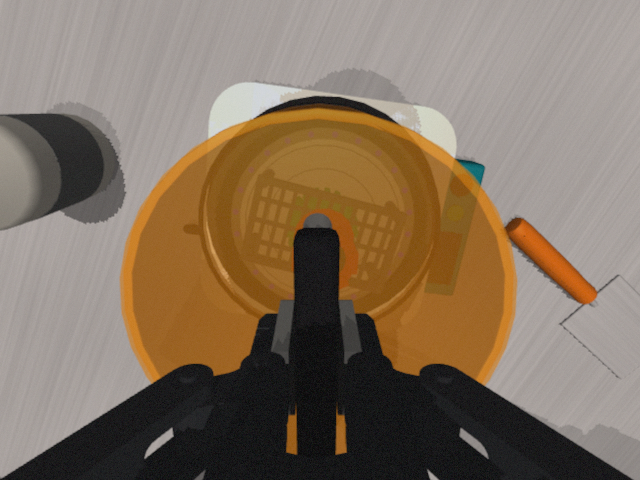

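View pics/s25.png

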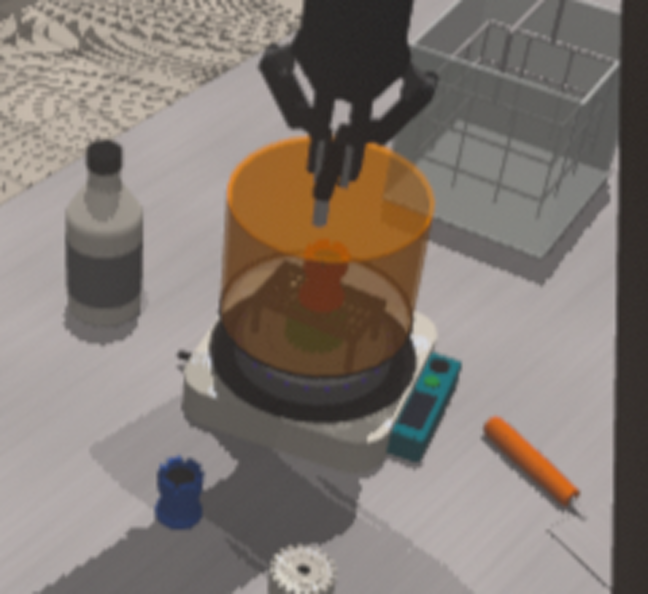

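{"method": "arm_command", "body": {
  "series": [
    {"delta_rot": [-0.05,0.25,0],"translation": [-0.25,0.05,-0.6],"grip": 0},
    {"delta_rot": [0,0,0],"translation": [0,0,-0.8],"grip": 0},
    {"delta_rot": [0,0,0],"translation": [0,0,-0.6],"grip": 0},
    {"delta_rot": [0,0,0],"translation": [0,0,0],"grip": 0},
    {"delta_rot": [0,0,0],"translation": [0,0,0],"grip": 0}
  ]
}}

```text
time: 31.53
tool_pos: [581.3, -262.6, 185.9]
ee_rot: [-3.14, -0.004, -1.135]
force: [0.3, 0.2, -2.6]
width: 12.6
```

{"method": "arm_command", "body": {
  "series": [
    {"delta_rot": [0.2,0.15,0],"translation": [-0.1,0,-0.6],"grip": 0},
    {"delta_rot": [0,0,0],"translation": [0,0,-0.5],"grip": 0},
    {"delta_rot": [0,0,0],"translation": [0,0,-0.2],"grip": 0},
    {"delta_rot": [0,0,0],"translation": [0,0,0],"grip": 0}
  ]
}}

```text
time: 31.87
tool_pos: [580.3, -262.6, 171.8]
ee_rot: [-3.141, 0.001, -1.135]
force: [-0.5, 0.3, -3.5]
width: 13.2
```

{"method": "arm_command", "body": {
  "series": [
    {"delta_rot": [0,0,0],"translation": [0,0,-0.3],"grip": 0},
    {"delta_rot": [0,0,0],"translation": [0,0,-0.2],"grip": 0},
    {"delta_rot": [0,0,0],"translation": [0,0,0],"grip": 0}
  ]
}}

```text
time: 32.12
tool_pos: [581.1, -263.7, 167.6]
ee_rot: [-3.14, -0.002, -1.134]
force: [-0.7, 0.5, -1.9]
width: 12.9
```

{"method": "arm_command", "body": {
  "series": [
    {"delta_rot": [0,0,0],"translation": [-0.05,0.05,-0.2],"grip": 0},
    {"delta_rot": [0,0,0],"translation": [0,0,-0.2],"grip": 0}
  ]
}}

```text
time: 32.28
tool_pos: [581.7, -265.1, 166.9]
ee_rot: [-3.138, -0.007, -1.133]
force: [-3.6, -2.2, 7.0]
width: 12.7
```

Run:
```python
from h import *
s=arm.state();print(s['tool_pos'],s['ee_rot'],s['width'],s['force'],s['wrist_torque'])
shot('side','s26',(290,60,470,220),4)
shot('scene','c26',(100,120,280,280),4)
```

```text
[ 581.71847473 -265.10267172  166.89762205] [-3.13845372 -0.00661044 -1.13327316] 12.67244574921815 [-3.58776192 -2.19079174  7.01513644] [-0.19263466  1.46654456  0.10907255]
```

View pics/s26.png

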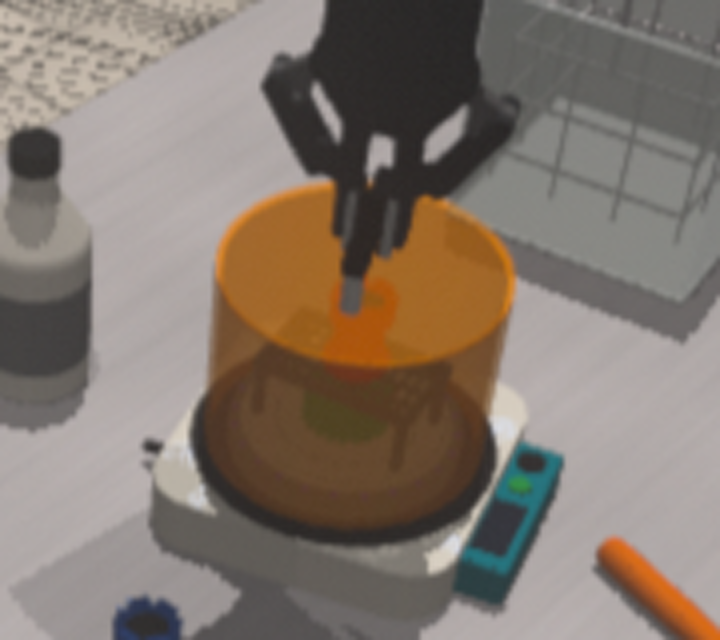

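View pics/c26.png

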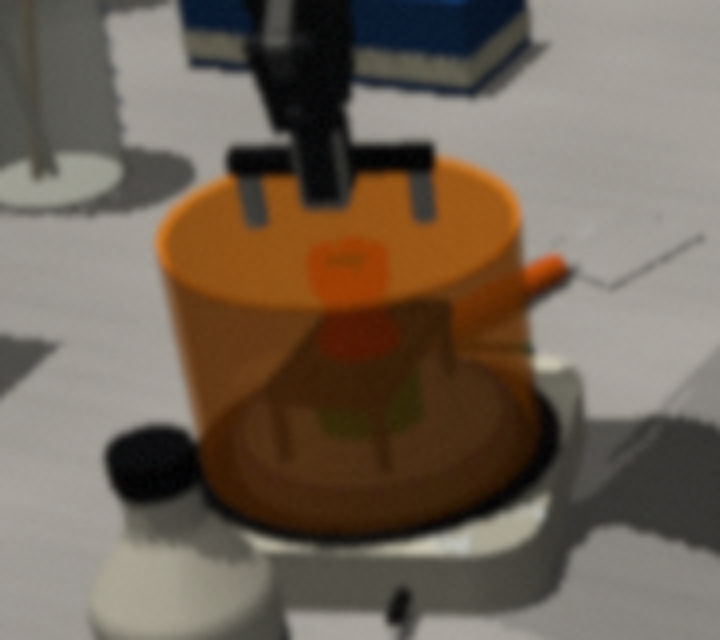

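{"method": "arm_command", "body": {
  "series": [
    {"delta_rot": [0,0,0],"translation": [0,0.1,0],"grip": 0},
    {"delta_rot": [0,0,0],"translation": [0,0,0],"grip": 0},
    {"delta_rot": [0,0,0],"translation": [0,0,0],"grip": 0.3},
    {"delta_rot": [0,0,0],"translation": [0,0,0],"grip": 0.5},
    {"delta_rot": [0,0,0],"translation": [0,0,0],"grip": 0.6}
  ]
}}

```text
time: 32.8
tool_pos: [582.4, -263.7, 168.3]
ee_rot: [-3.136, -0.008, -1.133]
force: [-0.1, -0.2, 0.3]
width: 49.0
```

{"method": "arm_command", "body": {
  "series": [
    {"delta_rot": [0,0,0],"translation": [0,0,0],"grip": 0.6},
    {"delta_rot": [0,0,0],"translation": [0,0,1],"grip": 0.6},
    {"delta_rot": [0,0,0],"translation": [0,0,2],"grip": 0.6},
    {"delta_rot": [0,0,0],"translation": [0,0,3],"grip": 0.6},
    {"delta_rot": [0,0,0],"translation": [0,0,3],"grip": 0.6}
  ]
}}

```text
time: 33.22
tool_pos: [579.0, -262.5, 255.2]
ee_rot: [3.138, 0.0, -1.133]
force: [0.7, 0.0, -0.6]
width: 51.0
```

{"method": "arm_command", "body": {
  "series": [
    {"delta_rot": [0,0,0],"translation": [0,1.5,2],"grip": 0.6},
    {"delta_rot": [0,0,0],"translation": [0,3,0],"grip": 0.6},
    {"delta_rot": [0,0,0],"translation": [0,3,0],"grip": 0.6},
    {"delta_rot": [0,0,0],"translation": [0,1,0],"grip": 0.6},
    {"delta_rot": [0,0,0],"translation": [0,0,0],"grip": 0.6}
  ]
}}

```text
time: 33.63
tool_pos: [582.2, -177.3, 289.8]
ee_rot: [-3.133, -0.01, -1.136]
force: [-0.4, 0.6, -0.3]
width: 50.9
```

Run:
```python
from h import *
s=arm.state();print(s['tool_pos'],s['ee_rot'],s['width'],s['force'])
shot('side','s27',(290,60,470,220),4)
shot('scene','c27',(100,120,280,280),4);shot('wrist','w27')
```

```text
[ 582.2244905  -177.28578318  289.80760733] [-3.13256904 -0.01043054 -1.13582517] 50.947606141240556 [-0.42274411  0.58842685 -0.28533133]
```

View pics/s27.png

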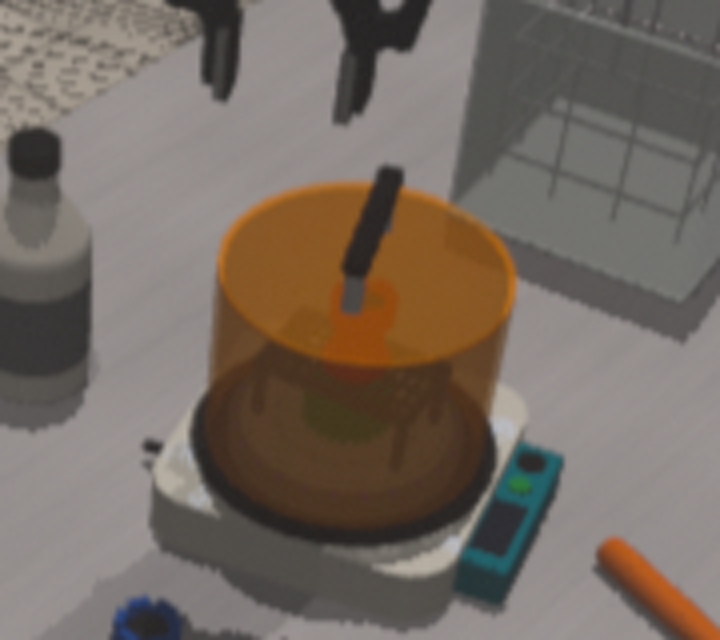

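View pics/c27.png

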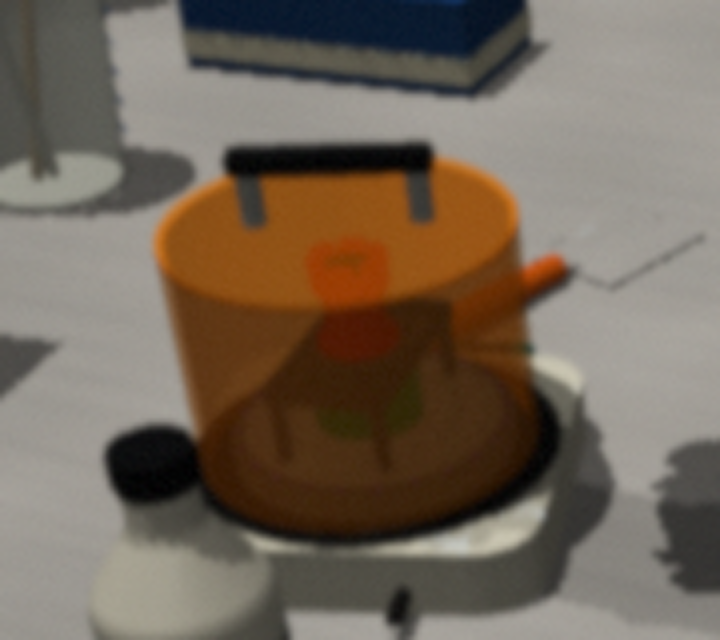

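View pics/w27.png

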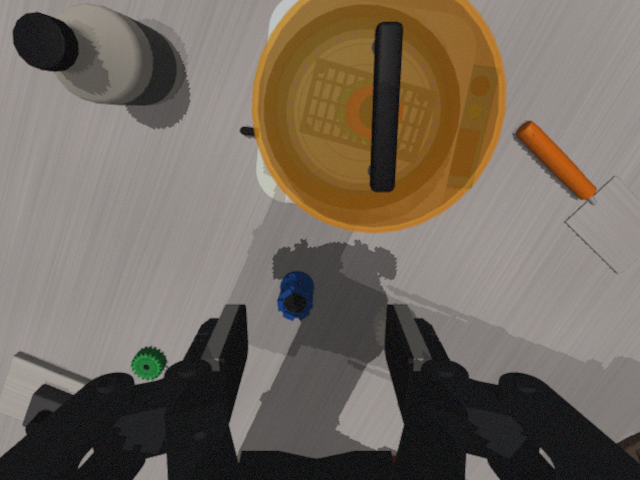

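```bash
python3 - <<'E'
from h import *
from scipy.optimize import least_squares
yaw=-1.134
def circ(r,z):
    a=np.linspace(0,2*np.pi,60);return np.c_[r*np.cos(a),r*np.sin(a),np.full(60,z)]
for n,(x0,y0) in {'side':(290,60),'scene':(100,120)}.items():
    im=cv2.imread(f"pics/{'s27' if n=='side' else 'c27'}.png")
    for z,c in ((35,(0,255,0)),):
        for r,h in ((80,0),(80,120)):
            p=(proj(n,circ(r,z+h)+[580.5,-262.5,0])-[x0,y0])*4
            cv2.polylines(im,[p.astype(int)],True,c,1)
        u=np.array([np.cos(yaw),np.sin(yaw),0])
        p=(proj(n,np.array([580.5,-262.5,z+156])+np.array([-45*u,45*u]))-[x0,y0])*4
        cv2.polylines(im,[p.astype(int)],False,(255,255,0),1)
    cv2.imwrite(f'pics/ov_{n}.png',im)
E
python3 -c "
import cv2,numpy as np
a=cv2.imread('pics/ov_side.png');b=cv2.imread('pics/ov_scene.png')
cv2.imwrite('pics/ov.png',cv2.resize(np.hstack([a[:600],b[:600]]),(800,333)))"
```

```text
(no output)
```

View pics/ov_side.png

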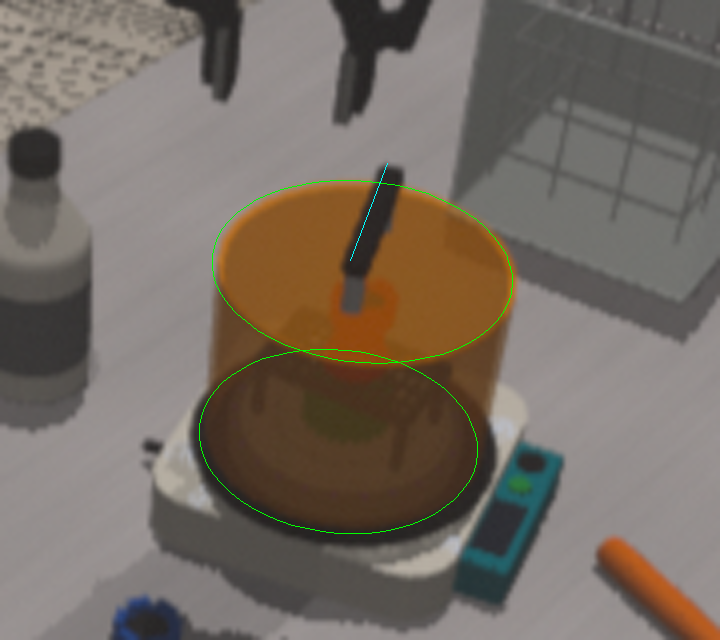

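View pics/ov_scene.png

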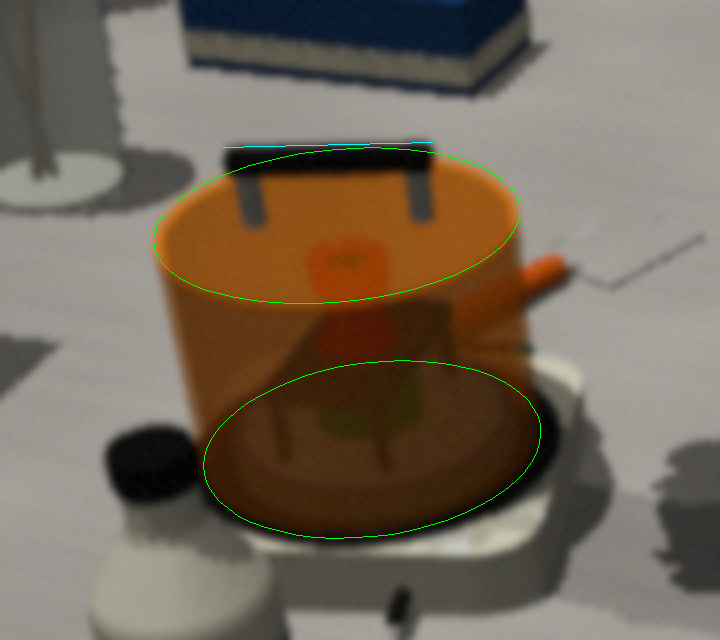

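Run:
```python
from rig import arm
print(arm.job_done(), arm.state()['time'])
```

```text
the job is handed in; nothing more can be done
the job is handed in; nothing more can be done
```

The station is loaded and the job is handed in, at about 34 s on the robot's clock. The larger green gear is in the middle of the turntable, with the rack over it. The smaller red tower stands in the middle of the rack, and the amber hood is over the lot.

**Centring:** the wrist camera put the turntable, gear and rack centres within about 1.5 mm of each other. The tower head and rack deck also agreed to within about 1 mm.

**Prints:** both were lowered in small steps until the arm stopped going down, then released. They stood upright in the pictures afterwards.

**Hood:** it pressed on the rim with about 7 N, then was released. A model of the hood drawn fully seated at z = 35 mm matched both fixed cameras to within about 2–3 mm. It slid sideways by about 2 mm as it touched down.

**Disagreements:** during the hood carry the tool sagged about 24 mm and tilted about 2°, and I corrected both before reaching the station. The cameras disagreed with each other by 2–5 mm on absolute positions, so I relied on the relative checks.

I did not knowingly touch any other object, and none looked moved in the pictures. I didn't measure their positions again at the end.

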